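Batch-scan old printing blocks and file them by wood

ROBOT

A 7-joint arm with a two-finger parallel gripper is mounted at the origin on the work surface. World frame = base frame: x ahead of the robot, y to its left, z up, the work surface at z = 0. Lengths are in m, angles in rad, forces in N, time in s.
With the tool pointing down it reaches from about 0.4 to 0.85 m from the base axis. Payload 10.4 kg.
Tool frame: the origin (TCP) lies at the very end of the fingers, on their centre line; the grasp point (between the pads) lies 19 mm behind it (manip.grip_point_offset is the distance from the TCP to the grasp point, in m); z points along the fingers, y is the line along which they close (so a half turn about z gives the same grasp; the last joint's range is limited). The gripper opens to 87 mm and grips with 3 to 60 N. Pads are 19 mm wide; open, the fingers measure 117 mm over their backs; the gripper's body (75 mm by 190 mm) begins 51 mm behind the grasp point.
Start: joints at [1.231, 0.332, -0.065, 1.46, 0.022, 1.35, -0.088], TCP at [0.195, -0.594, 0.186] pointing down, gripper open.
Joint ranges: [-2.6, 2.6], [-0.5, 2.12], [-1.47, 1.34], [0.16, 2.42], [-1.27, 4.41], [0.06, 2.06], [-2.6, 2.6]. Speed limits (rad/s): [2.22, 2.22, 2.79, 2.79, 3.14, 3.14, 3.14].

INTERFACE

Orientations are given as [roll, pitch, yaw] about the fixed x, y, z axes, in that order (R = Rz(yaw) Ry(pitch) Rx(roll)).
In Python, from rig import manip, snapshot, job, trace gives the robot as it stands. The module is installed in compiled form; this text tells all that it offers.
- The arm moves only by the shell command python3 -m pendant 'ROWS' [FORCE]. ROWS is a JSON object of lists of equal length, an entry for each row: "delta_pos": the shift along the tool's x, y, z each as a share of 30 mm, from -1 to 1, a list of three; "twist": the turn, a rotation vector about the tool's x, y, z each as a share of 5 degrees, from -1 to 1, a list of three; "fingers": the opening, from -1 (shut) to 1 (fully open). A call has exactly 5 rows; each row shifts and turns the commanded pose from where the row before left it, along the tool's axes as they then stand; what a row does not reach is not made up. A row lasts 1/12 s, in which the tool goes at most 41.7 mm and 7.16 degrees, less where a joint would pass 70% of its speed; a pose out of reach is approached as far as the arm can. A call with a number of a shift or a turn outside -1 to 1 is refused whole. A call with a gripper value outside its range is refused whole. The fingers move at their own pace and stop on an object; FORCE is the grip in N (left out, the last holds). Time passes only in rows, so rows that do not move let the fingers close, or fill a call up. It gives the time, the measured TCP pose, the force, the opening and the grip force at its end, in the units of the state.
- manip.read_state(): the state, without advancing time (a new reading comes with each control period).
- snapshot(name): name is "side" or "top"; returns a dict with "img" (480x640x3 uint8, blue, green, red), "range_z" (480x640 float32, m along the optical axis (not along the pixel's ray), 0 where there is no reading), "fx", "fy", "cx", "cy" (pixels), "D" ([k1, k2, p1, p2, k3] as OpenCV has them; the pictures are not rectified), "cam_to_world" (4x4, takes a point from camera to world coordinates). Camera axes: x right, y down, z forward; pixel columns grow to the right and rows downward; lengths in m; the calibration is good to about 2 mm. A picture is of the moment at which its call begins.
- job.hand_in(): hands the job in; it is judged then, once.
Trained networks look in the newest picture that a camera, given by its name, has taken for a name from the list of things; names that differ only in an ending like _2 or _b are one class to them, and where a whole thing is asked for, a point or a joint stands for the part that bears it (a point fixed in the world has none). Each returns a list of dicts, best first, with "conf" (0 to 1); they miss things now and then, are a little off and sometimes report something else, mostly with a low value. They report only what shows in the picture. A call takes as long as a camera call. They do not tell look-alikes from the thing itself.
- trace(camera, thing): "pixels" (480x640 bool, what is visible of it) and "pixel" ([column, row] in pixels, amid what is visible of it).
The state is a dict: "time_s": time; "joint_pos": joint angles; "qvel": joint speeds; "effort": joint torques, N m; "tcp_pos": TCP position; "tcp_rot": TCP orientation; "ft_force": force on the tool from outside, world axes, zero at the start; "ft_torque": the same for the moment, N m; "opening": opening from 0.0 (shut) to 1.0 (fully open); "gripper_force": force on a finger pad.
Only numpy, scipy, OpenCV 4.12 (cv2) and the standard library are available. Lean on these libraries where they do the work, as an engineer would, in place of code of your own. Each camera call takes 0.05 s, during which the arm holds its last target. There are 200 camera calls.

TASK

Move all the wooden printing blocks from the paper-lined tray to the green mat, then squeeze the clamped scanner's orange trigger fully in, hold it for about a second with every block on the mat, and let it spring back. Then file the blocks flat in the divided tray: dark ones in the white-lined compartment, pale ones in the blue-lined one. The blocks are brittle: grip them with 35 N per finger at most, set them down gently without dropping or pressing, and leave the yellow tape measure and the black magnifier where they stand.

Things in the scene. Friction and masses are not known exactly. Their poses are not given: they have to be found in the camera images.
- dark_a: dark brown wooden printing block, 64 (its x) x 42 (its y) x 34 mm high, about 90 g, with a white tag on top; origin at the centre of its underside, z up. May be absent (None)
- dark_b: dark brown wooden printing block, 56 (its x) x 38 (its y) x 34 mm high, about 90 g, with a white tag on top; origin at the centre of its underside, z up. May be absent (None)
- light_a: pale wooden printing block, 60 (its x) x 40 (its y) x 34 mm high, about 90 g, with a white tag on top; origin at the centre of its underside, z up. May be absent (None)
- light_b: pale wooden printing block, 54 (its x) x 36 (its y) x 34 mm high, about 90 g, with a white tag on top; origin at the centre of its underside, z up. May be absent (None)
- in_tray: grey tray lined with white paper where the blocks lie at the start; fixed; 220 (its x) x 250 (its y) mm, rim 18 mm above the table, walls 6 mm, floor 4 mm thick; origin at the centre of its underside. It may stand on either side of the mat
- out_tray: grey tray of the same size and rim (18 mm) with a divider of the same height along its x axis through the middle, so it has two compartments, each 208 (x) x 116 (y) mm inside; fixed; origin at the centre of its underside
- white_side (a point): centre of the floor of the out tray's compartment lined with white paper, for DARK blocks; axes as the tray
- blue_side (a point): centre of the floor of the out tray's compartment lined with blue fabric, for PALE blocks; axes as the tray
- mat: green scan mat with white corner marks, fixed, 200 (its x) x 220 (its y) x 4 mm thick; origin at the centre of its underside
- scanner: white hand scanner clamped upside-down in a stand beyond the mat, fixed; it looks along its own -x. Origin at the centre line of the stand on the table, z up. Its black pistol grip stands upright: 28 (x) x 36 (y) mm, centre at x = +18 mm (x from 4 to 32 mm), top at 214 mm; the scanner's white head lies below 150 mm, and the stand reaches 50 mm to -x
- trigger_face (a point): middle of the front (-x) face of the orange trigger paddle, which moves with the trigger; at rest at x = -26 mm, y = 0, z = 180 mm in the scanner's frame. The paddle is 24 mm wide (y), 10 mm thick, from 139 to 205 mm high, 20 mm clear of the grip at rest, so that paddle and grip together measure 58 mm
- trigger (a joint): trigger angle: 0 at rest, 0.26 rad fully squeezed (stop). Hinge along the scanner's y axis at x = -12 mm, z = 135 mm; squeezing tips the paddle's top to the scanner's +x, towards the grip. A spring returns it: about 4 N at the paddle's middle to start and 9 to 13 N to hold it fully in
- tape: yellow tape-measure case, a disc 52 mm across and 22 mm high; bystander, not to be disturbed; origin at its underside
- loupe: black magnifier, an upright cylinder 34 mm across and 32 mm high; bystander, not to be disturbed; origin at its underside
There are look-alikes about, which are no part of the job. Leave any pink look-alike of the dark_a alone.

How it is judged:
By the outcome, as a careful person would: the job done as asked, in the order asked, and still so for the second after the job is handed in, with the robot touching nothing.
Of dark_a, dark_b, light_a, light_b only 3 to 4 are there at a start; the rules pass over those that are not, and their reading is None.
At some moment in a run one of dark_a, dark_b, light_a, light_b may be knocked a few centimetres aside while the robot is not near it.
It also fails if it takes over 210 s, if anything falls off the work surface, if the arm or the gripper's body presses on something with over 40 N, if the wrist force passes 120 N, or if a joint passes its speed limit or range.

## Working session

There is one attempt and no reset: what is moved stays moved. The work goes in short steps, Python scripts to look and compute and a shell command to move; the robot and the scene stay as the last step left them, time stands still between calls to the robot, and variables do not carry over. Pictures are saved under pics/ and viewed, at most 14 in all, crops included, and the job is handed in when it is done.

```bash
mkdir -p pics; cat > h.py <<'E'
import numpy as np, cv2, sys
from rig import manip, snapshot, job, trace
from scipy.spatial.transform import Rotation as Rn
def pts(s,mask):
    v,u=np.nonzero(mask&(s["range_z"]>0)); z=s["range_z"][v,u].astype(float)
    K=np.array([[s["fx"],0,s["cx"]],[0,s["fy"],s["cy"]],[0,0,1]])
    n=cv2.undistortPoints(np.stack([u,v],1).astype(float).reshape(-1,1,2),K,np.array(s["D"],float)).reshape(-1,2)
    P=np.c_[n*z[:,None],z,np.ones(len(z))]@np.array(s["cam_to_world"]).T
    return P[:,:3],u,v
E
python3 - <<'E'
from h import *
for c in ["top","side"]:
    s=snapshot(c); cv2.imwrite(f"pics/{c}0.png",s["img"]); np.save(f"/tmp/{c}.npy",s,allow_pickle=True)
    print(c,np.round(s["cam_to_world"],3).tolist(),s["fx"])
    for t in ["dark_a","light_a","in_tray","out_tray","mat","scanner","trigger_face","tape","loupe"]:
        for d in trace(c,t):
            P,u,v=pts(s,d["pixels"])
            if len(P)<5: continue
            zt=np.percentile(P[:,2],90); T=P[P[:,2]>zt-.006]
            r=cv2.minAreaRect((T[:,:2]*1000).astype(np.float32))
            print(t,round(d["conf"],2),np.round(d["pixel"]),len(P),"med",np.round(np.median(P,0),3),"z90",round(zt,3),"rect",np.round(r[0]),np.round(r[1]),round(r[2]))
print(manip.read_state())
E
```

```text
top [[-0.005, -0.989, 0.151, 0.334], [-1.0, 0.005, -0.002, 0.011], [0.001, -0.151, -0.989, 1.205], [0.0, 0.0, 0.0, 1.0]] 521.5221021208675
dark_a 0.83 [478. 328.] 627 med [ 0.296 -0.339  0.034] z90 0.037 rect [ 296. -344.] [41. 67.] 11
dark_a 0.81 [430. 225.] 610 med [ 0.533 -0.243  0.038] z90 0.041 rect [ 536. -246.] [64. 43.] 8
dark_a 0.81 [484. 218.] 535 med [ 0.549 -0.369  0.038] z90 0.041 rect [ 550. -373.] [41. 56.] 72
dark_a 0.81 [372. 314.] 594 med [ 0.334 -0.117  0.034] z90 0.037 rect [ 333. -118.] [64. 42.] 15
light_a 0.96 [437. 261.] 462 med [ 0.45  -0.256  0.038] z90 0.041 rect [ 451. -259.] [54. 37.] 32
light_a 0.81 [484. 261.] 596 med [ 0.454 -0.362  0.038] z90 0.041 rect [ 456. -367.] [59. 43.] 13
in_tray 0.55 [457. 240.] 8448 med [ 0.498 -0.313  0.006] z90 0.017 rect [ 500. -313.] [220. 254.] 7
out_tray 0.96 [188. 239.] 10378 med [0.504 0.305 0.005] z90 0.016 rect [505. 305.] [221. 251.] 6
out_tray 0.25 [219. 166.] 416 med [0.679 0.239 0.022] z90 0.025 rect [681. 240.] [49. 50.] 55
mat 0.66 [316. 235.] 8009 med [0.512 0.006 0.005] z90 0.008 rect [513.   6.] [203. 221.
[... 1885 characters left out ...]

{'time_s': 1.0, 'joint_pos': array([ 1.23143203,  0.33220977, -0.06471246,  1.46011407,  0.02161117,
        1.34986958, -0.08847492]), 'qvel': array([-0.00034042,  0.0007286 , -0.00094086,  0.00186057,  0.00065157,
        0.00038226, -0.00108093]), 'effort': array([ 4.11217507e-04, -6.23052907e+01,  2.51510739e-02, -3.90131664e+01,
       -6.11294853e-02,  3.15136439e-02,  9.16719074e-06]), 'tcp_pos': array([ 0.19471441, -0.59392561,  0.18576273]), 'tcp_rot': array([ 3.14149886e+00, -1.37540807e-05,  3.16807136e-01]), 'ft_force': array([-0.03440804, -0.81470788, -0.21085681]), 'ft_torque': array([-0.02173379,  0.02923391,  0.01792919]), 'gripper_force': 0.0, 'opening': 1.0017705923804865}
```

View pics/top0.png

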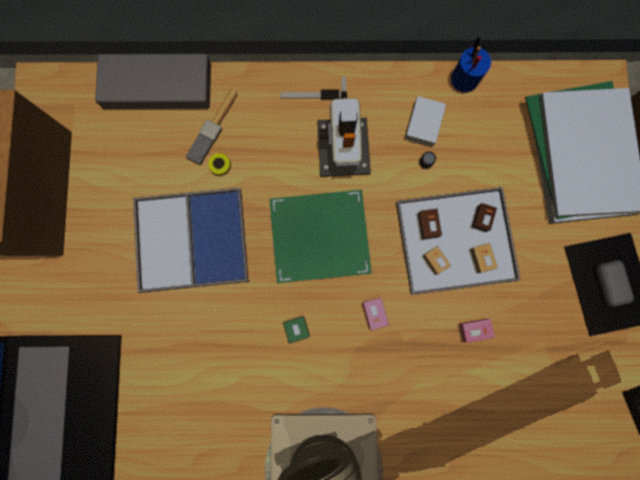

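View pics/side0.png

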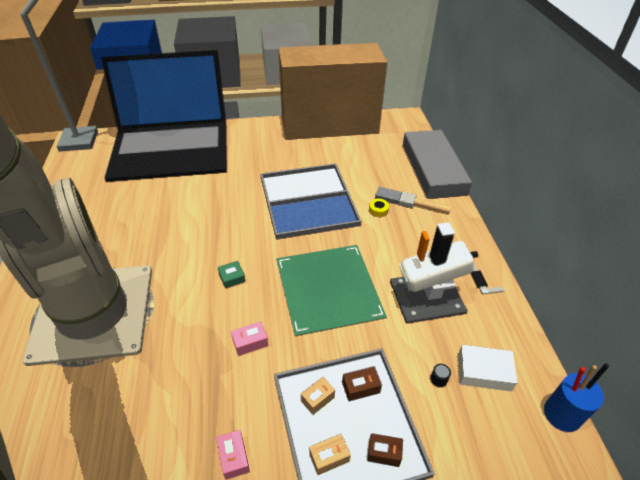

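The top view shows the in tray at right (457,240) with two dark blocks at (430,225) and (484,218), and two pale ones at (437,261) and (484,258). The mat is at (320,237). The out tray is at left, with its white side at left (163,243) and its blue side at right (218,238). The scanner trigger is at (349,140). The pink look-alikes at (375,313) and (478,330), and a green one at (296,329), lie outside the trays. The side view agrees, and block tops come out at about 39 mm against an expected 38.

```bash
cat >> h.py <<'E'
def find(verbose=True):
    out={}
    for c in ["top","side"]:
        s=snapshot(c); np.save(f"/tmp/{c}.npy",s,allow_pickle=True)
        for t in ["dark_a","light_a"]:
            for d in trace(c,t):
                P,u,v=pts(s,d["pixels"])
                if d["conf"]<.3 or len(P)<150 or len(P)>3000: continue
                bgr=np.median(s["img"][v,u],0)
                P=P[P[:,2]>np.percentile(P[:,2],90)-.006]
                (x,y),(w,h),a=cv2.minAreaRect((P[:,:2]*1000).astype(np.float32))
                if x<370 or x>660: continue
                if w<h: w,h,a=h,w,a+90
                a=(a+90)%180-90
                print(c,t,"conf %.2f xy %.0f %.0f size %.0f %.0f yaw %.0f top %.3f"%(d["conf"],x,y,w,h,a,np.median(P[:,2])),bgr)
def plan(*wps):
    """wps: (x,y,z [mm], yaw deg); from the measured pose"""
    st=manip.read_state(); p=np.array(st["tcp_pos"])*1000; yaw=np.degrees(st["tcp_rot"][2])
    print("now",np.round(p,1),np.round(np.degrees(st["tcp_rot"]),1),"t %.1f open %.1f F"%(st["time_s"],st["opening"]*87),np.round(st["ft_force"],1),round(st["gripper_force"],1))
    for x,y,z,w in wps:
        dy=(w-yaw+90)%180-90; yaw+=dy
        d=np.array([x,y,z])-p; p=p+d; c,s_=np.cos(np.radians(yaw)),np.sin(np.radians(yaw))
        t=np.array([c*d[0]+s_*d[1],s_*d[0]-c*d[1],-d[2]])/30
        n=max(5,int(np.ceil(max(np.abs(t).max(),np.linalg.norm(t)/1.3)/5)*5))
        print("->",(x,y,z,w),"twist_z total %.2f"%(-dy/5),"shift total",np.round(t,2),"rows",n,"per row",np.round(t/n,3))
def loc(o,yaw,lx,ly):
    a=np.radians(yaw); return o[0]+lx*np.cos(a)-ly*np.sin(a), o[1]+lx*np.sin(a)+ly*np.cos(a)
E
python3 - <<'E'
from h import *
for i in (-1,1):
  for j in (-1,1): print("mat",i,j,np.round(loc((512,7),6,i*46,j*54)), "out",np.round(loc((504,305),6,i*50,j*61)))
s=np.load("/tmp/side.npy",allow_pickle=True).item(); 
for c in ["top","side"]:
    s=np.load(f"/tmp/{c}.npy",allow_pickle=True).item()
    P,u,v=pts(s,np.ones((480,640),bool)); m=(np.abs(P[:,0]-.71)<.08)&(np.abs(P[:,1]+.053)<.08)
    for lo,hi in((.203,.209),(.211,.22),(.15,.2),(.12,.15),(.008,.03)):
        q=P[m&(P[:,2]>lo)&(P[:,2]<hi)]
        if len(q)>8: r=cv2.minAreaRect((q[:,:2]*1000).astype(np.float32)); print(c,lo,hi,len(q),np.round(q[:,:2].min(0),3),np.round(q[:,:2].max(0),3),np.round(r[0],1),np.round(r[1]),round(r[2],1))
plan((536,-246,186,8),(536,-246,60,8),(536,-246,9,8))
E
```

```text
mat -1 -1 [472. -52.] out [461. 239.]
mat -1 1 [461.  56.] out [448. 360.]
mat 1 -1 [563. -42.] out [560. 250.]
mat 1 1 [552.  66.] out [547. 371.]
top 0.203 0.209 82 [ 0.679 -0.069] [ 0.731 -0.035] [704.7 -52.2] [52. 34.] 1.0
top 0.211 0.22 175 [ 0.711 -0.067] [ 0.738 -0.037] [724.2 -52.2] [26. 31.] 5.1
top 0.15 0.2 247 [ 0.679 -0.071] [ 0.778 -0.034] [728.3 -52.2] [99. 37.] 1.0
top 0.12 0.15 782 [ 0.68  -0.084] [ 0.789 -0.019] [734.6 -51.2] [110.  63.] 1.8
top 0.008 0.03 1242 [ 0.653 -0.114] [0.79  0.009] [723.7 -52.2] [137. 120.] 3.0
side 0.203 0.209 103 [ 0.679 -0.07 ] [ 0.736 -0.037] [708.  -52.5] [32. 58.] 84.6
side 0.211 0.22 173 [ 0.711 -0.069] [ 0.738 -0.035] [724.3 -51.7] [27. 34.] 0.2
side 0.15 0.2 526 [ 0.679 -0.072] [ 0.737 -0.037] [708.3 -53.5] [34. 60.] 83.8
side 0.12 0.15 1089 [ 0.679 -0.085] [ 0.79  -0.021] [734.4 -54. ] [110.  63.] 2.6
side 0.008 0.03 1846 [ 0.652 -0.116] [0.79  0.006] [722.3 -52.8] [135. 122.] 2.5
now [ 194.7 -593.9  185.8] [180.   -0.   18.2] t 1.0 open 87.2 F [-0.  -0.8 -0.2] 0.0
-> (536, -246, 186, 8) twist_z total 2.03 shift total [ 1.288e+01 -9.900e+00 -1.000e-02] rows 15 per row [ 0.859 -0.66  -0.001]
-> (536, -246, 60, 8) twist_z total -0.00 shift total [0.  0.  4.2] rows 5 per row [0.   0.   0.84]
-> (536, -246, 9, 8) twist_z total -0.00 shift total [0.  0.  1.7] rows 5 per row [0.   0.   0.34]
```

```bash

python3 -m pendant '{"delta_pos":[[0,0,0],[0,0,0],[0,0,0],[0,0,0],[0,0,0]],"twist":[[0,0,0.5],[0,0,0.5],[0,0,0.5],[0,0,0.53],[0,0,0]],"fingers":[0.4,0.4,0.4,0.4,0.4]}' 20 | tail -5
for i in 1 2 3; do python3 -m pendant '{"delta_pos":[[0.859,-0.66,0],[0.859,-0.66,0],[0.859,-0.66,0],[0.859,-0.66,0],[0.859,-0.66,0]],"twist":[[0,0,0],[0,0,0],[0,0,0],[0,0,0],[0,0,0]],"fingers":[0.4,0.4,0.4,0.4,0.4]}' >/dev/null; done
python3 -m pendant '{"delta_pos":[[0,0,0.8],[0,0,0.8],[0,0,0.8],[0,0,0.8],[0,0,0]],"twist":[[0,0,0],[0,0,0],[0,0,0],[0,0,0],[0,0,0]],"fingers":[0.4,0.4,0.4,0.4,0.4]}'
python3 -c "
from h import *
find(); plan((536,-246,60,8),(536,-246,9,8))"
```

```text
tcp_pos: [0.1948, -0.5939, 0.1858]
tcp_rot: [3.142, -0.0, 0.138]
ft_force: [0.9, 0.4, -0.4]
opening: 0.734
gripper_force: 0.0
time_s: 3.08
tcp_pos: [0.5333, -0.245, 0.085]
tcp_rot: [-3.138, 0.006, 0.141]
ft_force: [-1.6, -0.1, -0.8]
opening: 0.706
gripper_force: 0.0
top light_a conf 0.85 xy 452 -259 size 53 36 yaw 33 top 0.039 [ 79. 134. 166.]
side dark_a conf 0.83 xy 538 -279 size 110 66 yaw -85 top 0.040 [26. 43. 69.]
side dark_a conf 0.74 xy 550 -373 size 55 39 yaw -18 top 0.039 [ 40.   65.5 111. ]
side light_a conf 0.76 xy 451 -259 size 55 37 yaw 32 top 0.040 [129. 200. 237.]
side light_a conf 0.69 xy 456 -366 size 61 42 yaw 14 top 0.039 [133. 209. 243.]
now [ 537.2 -246.4   91.6] [ 1.799e+02 -1.000e-01  8.000e+00] t 3.4 open 60.8 F [ 0.4 -0.3 -0.6] 0.0
-> (536, -246, 60, 8) twist_z total 0.00 shift total [-0.04 -0.02  1.05] rows 5 per row [-0.008 -0.004  0.211]
-> (536, -246, 9, 8) twist_z total -0.00 shift total [0.  0.  1.7] rows 5 per row [0.   0.   0.34]
```

```bash

python3 -m pendant '{"delta_pos":[[-0.04,0,0.4],[0,0,0.4],[0,0,0.4],[0,0,0.4],[0,0,0.4]],"twist":[[0,0,0],[0,0,0],[0,0,0],[0,0,0],[0,0,0]],"fingers":[0.4,0.4,0.4,0.4,0.4]}' >/dev/null
python3 -m pendant '{"delta_pos":[[0,0,0.2],[0,0,0.2],[0,0,0.2],[0,0,0.1],[0,0,0]],"twist":[[0,0,0],[0,0,0],[0,0,0],[0,0,0],[0,0,0]],"fingers":[0.4,0.4,0.4,0.4,0.4]}'
python3 -m pendant '{"delta_pos":[[0,0,0],[0,0,0],[0,0,0],[0,0,0],[0,0,0]],"twist":[[0,0,0],[0,0,0],[0,0,0],[0,0,0],[0,0,0]],"fingers":[-0.2,-0.4,-0.4,-0.4,-0.4]}' 18
python3 -m pendant '{"delta_pos":[[0,0,0],[0,0,0],[0,0,-0.1],[0,0,-0.3],[0,0,-0.3]],"twist":[[0,0,0],[0,0,0],[0,0,0],[0,0,0],[0,0,0]],"fingers":[-0.4,-0.4,-0.4,-0.4,-0.4]}'
python3 -c "
from h import *
plan((563,-42,100,6),(563,-42,35,6),(563,-42,9,6))"
```

```text
time_s: 4.22
tcp_pos: [0.5348, -0.2461, 0.0082]
tcp_rot: [-3.141, 0.001, 0.14]
ft_force: [-0.1, 0.3, 0.8]
opening: 0.699
gripper_force: 0.0
time_s: 4.63
tcp_pos: [0.5351, -0.2463, 0.0091]
tcp_rot: [3.141, -0.0, 0.14]
ft_force: [-0.2, -0.6, -0.2]
opening: 0.406
gripper_force: 0.0
time_s: 5.05
tcp_pos: [0.5349, -0.2461, 0.0304]
tcp_rot: [-3.141, 0.0, 0.14]
ft_force: [0.0, -0.0, 1.1]
opening: 0.307
gripper_force: 0.0
now [ 534.9 -246.1   30.4] [-180.    0.    8.] t 5.0 open 26.7 F [ 0.  -0.   1.1] 0.0
-> (563, -42, 100, 6) twist_z total 0.40 shift total [ 1.64 -6.67 -2.32] rows 10 per row [ 0.164 -0.667 -0.232]
-> (563, -42, 35, 6) twist_z total -0.00 shift total [0.   0.   2.17] rows 5 per row [0.    0.    0.433]
-> (563, -42, 9, 6) twist_z total -0.00 shift total [0.   0.   0.87] rows 5 per row [0.    0.    0.173]
```

The fingers closed past 42 mm, so they hold nothing. I'll raise the arm and look.

```bash

python3 -m pendant '{"delta_pos":[[0,0,-0.8],[0,0,-0.8],[0,0,-0.8],[0,0,-0.8],[0,0,0]],"twist":[[0,0,0],[0,0,0],[0,0,0],[0,0,0],[0,0,0]],"fingers":[-0.4,-0.4,-0.4,-0.4,0.4]}'
python3 -c "
from h import *
find()
a=np.load('/tmp/side.npy',allow_pickle=True).item()['img'][180:,200:520]
b=np.load('/tmp/top.npy',allow_pickle=True).item()['img'][100:400,300:620]
cv2.imwrite('pics/c1.png',np.hstack([a,b]))"
```

```text
time_s: 5.47
tcp_pos: [0.5378, -0.2471, 0.1322]
tcp_rot: [3.137, -0.007, 0.14]
ft_force: [0.4, -0.1, 0.1]
opening: 0.324
gripper_force: 0.0
top dark_a conf 0.77 xy 511 -220 size 91 29 yaw -77 top 0.039 [22. 31. 46.]
top light_a conf 0.94 xy 452 -258 size 53 37 yaw 31 top 0.039 [ 81. 135. 167.]
side dark_a conf 0.80 xy 535 -246 size 63 44 yaw 8 top 0.040 [23. 38. 63.]
side dark_a conf 0.56 xy 550 -372 size 55 39 yaw -18 top 0.039 [35. 58. 99.]
side light_a conf 0.72 xy 450 -259 size 53 38 yaw 33 top 0.040 [117. 181. 224.]
side light_a conf 0.66 xy 456 -367 size 61 41 yaw 15 top 0.040 [119. 187. 228.]
```

View pics/c1.png

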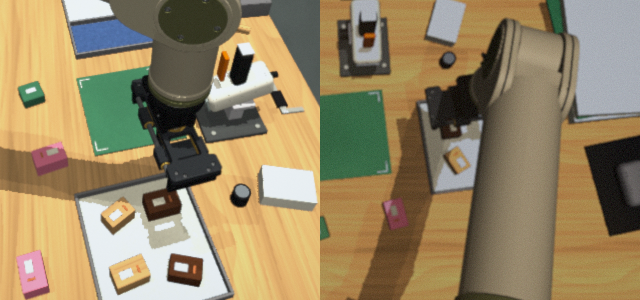

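The dark block hasn't moved: (535,-246), at crop pixel (163,203) in the side view. The gripper hangs around crop (190,160). I'll project the TCP into that view to check it against the picture.

```bash

python3 -c "
from h import *
s=snapshot('side'); st=manip.read_state(); p=np.array(st['tcp_pos']); R=Rn.from_euler('xyz',st['tcp_rot']).as_matrix()
print(p,st['opening'])
img=s['img'].copy(); T=np.linalg.inv(s['cam_to_world']); K=np.array([[s['fx'],0,s['cx']],[0,s['fy'],s['cy']],[0,0,1]])
f=lambda q:tuple(int(round(k)) for k in cv2.projectPoints(np.array([q]),cv2.Rodrigues(T[:3,:3])[0],T[:3,3],K,np.array(s['D'],float))[0].ravel())
for k,c in ((0,(0,0,255)),(1,(0,255,0)),(2,(255,0,0))): cv2.line(img,f(p),f(p+R[:,k]*.05),c,1)
cv2.imwrite('pics/c2.png',cv2.resize(img[230:430,250:490],None,fx=3,fy=3))
P,u,v=pts(s,np.ones((480,640),bool)); m=(np.abs(P[:,0]-p[0])<.08)&(np.abs(P[:,1]-p[1])<.08)&(P[:,2]>.06); q=P[m]
print(len(q),q.min(0),q.max(0)); q=q[q[:,2]<q[:,2].min()+.03]; print(np.round(np.percentile(q,[0,10,50,90,100],axis=0),3))
"
```

```text
[ 0.53446853 -0.24592685  0.12485996] 0.6070147467806629
20348 [ 0.45447803 -0.32587346  0.163145  ] [ 0.59084779 -0.16612071  0.5965076 ]
[[ 0.518 -0.223  0.163]
 [ 0.521 -0.223  0.168]
 [ 0.526 -0.222  0.181]
 [ 0.53  -0.22   0.19 ]
 [ 0.532 -0.216  0.192]]
```

View pics/c2.png

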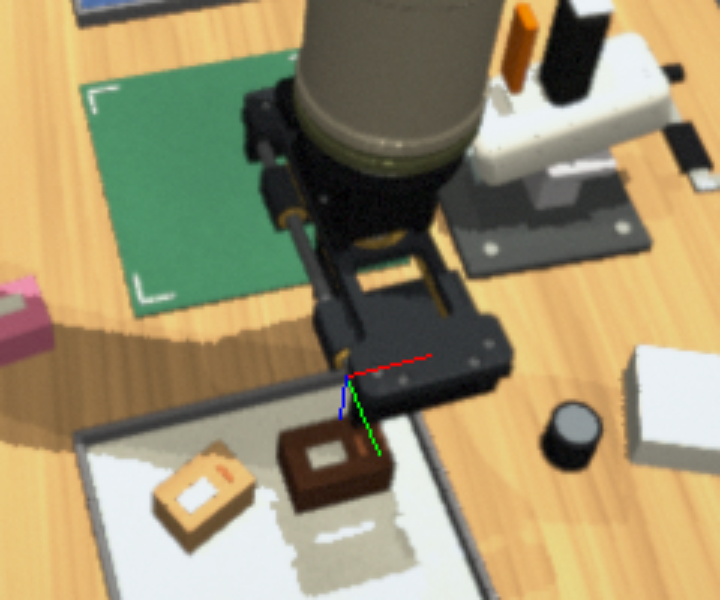

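The TCP marker falls at the left corner of the dark gripper plate (348,375 in the zoomed crop), but no fingertips show there. I'll look at the depth of the gripper's pixels.

```bash

python3 -c "
from h import *
s=snapshot('side'); st=manip.read_state(); print(st['tcp_pos'],st['tcp_rot'],st['opening'],st['joint_pos'])
T=np.array(s['cam_to_world'])
for (c,r) in [(360,300),(370,360),(400,330),(430,310),(430,350),(480,370),(500,350),(390,405),(370,400),(330,350),(340,365),(380,270),(460,300),(300,220),(260,120),(420,220)]:
    m=np.zeros((480,640),bool); m[230+r//3,250+c//3]=1; P,u,v=pts(s,m); print(c,r,np.round(P,3).tolist(),s['img'][230+r//3,250+c//3],s['range_z'][230+r//3,250+c//3])
t=snapshot('top'); P,u,v=pts(t,np.ones((480,640),bool)); m=(np.abs(P[:,0]-.535)<.12)&(np.abs(P[:,1]+.246)<.12)&(P[:,2]>.07)&(P[:,2]<.3); q=P[m]; print(len(q)); 
for lo in np.arange(.07,.3,.03):
    w=q[(q[:,2]>lo)&(q[:,2]<lo+.03)]
    if len(w): print(round(lo,2),len(w),np.round(w.min(0),3),np.round(w.max(0),3))
"
```

```text
[ 0.5345342  -0.24595408  0.12495748] [-3.14080682e+00  1.13355164e-03  1.39685122e-01] 0.6454591360689463 [ 0.63954919  0.31589626 -0.34616008  1.62557195  0.1122014   1.22114462
 -1.16056481]
360 300 [[0.518, -0.295, 0.278]] [56 55 52] 0.66374016
370 360 [[0.516, -0.326, 0.275]] [59 55 51] 0.64416665
400 330 [[0.533, -0.313, 0.276]] [59 56 55] 0.6549212
430 310 [[0.555, -0.291, 0.256]] [60 55 52] 0.6858154
430 350 [[0.544, -0.325, 0.278]] [59 56 54] 0.645677
480 370 [[0.565, -0.337, 0.275]] [41 39 39] 0.6419762
500 350 [[0.575, -0.329, 0.277]] [57 55 52] 0.64663845
390 405 [[0.524, -0.34, 0.258]] [16 13 11] 0.6478478
370 400 [[0.512, -0.344, 0.272]] [24 24 22] 0.63370806
330 350 [[0.503, -0.307, 0.258]] [29 28 24] 0.6683604
340 365 [[0.507, -0.311, 0.249]] [ 37  94 118] 0.6722083
380 270 [[0.599, -0.097, 0.003]] [ 88 137 165] 1.0056856
460 300 [[0.565, -0.3, 0.275]] [57 54 51] 0.6674736
300 220 [[0.506, -0.219, 0.242]] [41 46 48] 0.74056154
260 120 [[0.489, -0.178, 0.275]] [32 29 27] 0.74378186
420 220 [[0.554, -0.259, 0.286]] [6 8 9] 0.6862816
1334
0.22 77 [ 0.485 -0.258  0.238] [ 0.563 -0.166  0.25 ]
0.25 1170 [ 0.484 -0.257  0.25 ] [ 0.565 -0.149  0.28 ]
0.28 87 [ 0.486 -0.21   0.28 ] [ 0.55  -0.167  0.3  ]
```

The plate is the gripper's body: z about 0.275, 190 mm long along y, so it hides the fingers and the pose agrees. I'll try the grasp again, closing fully this time, and watch where the fingers stop.

```bash

python3 -m pendant '{"delta_pos":[[0,0,0.66],[0,0,0.66],[0,0,0.66],[0,0,0.66],[0,0,0.4]],"twist":[[0,0,0],[0,0,0],[0,0,0],[0,0,0],[0,0,0]],"fingers":[0.4,0.4,0.4,0.4,0.4]}' >/dev/null
python3 -m pendant '{"delta_pos":[[0,0,0.25],[0,0,0.25],[0,0,0.2],[0,0,0.14],[0,0,0]],"twist":[[0,0,0],[0,0,0],[0,0,0],[0,0,0],[0,0,0]],"fingers":[0.4,0.4,0.4,0.4,0.4]}'
for i in 1 2 3; do python3 -m pendant '{"delta_pos":[[0,0,0],[0,0,0],[0,0,0],[0,0,0],[0,0,0]],"twist":[[0,0,0],[0,0,0],[0,0,0],[0,0,0],[0,0,0]],"fingers":[-1,-1,-1,-1,-1]}' 18; done
python3 -c "
from h import *
s=snapshot('side');cv2.imwrite('pics/c3.png',cv2.resize(s['img'][230:430,250:490],None,fx=3,fy=3))"
```

```text
time_s: 6.75
tcp_pos: [0.5349, -0.2461, 0.0089]
tcp_rot: [-3.141, 0.0, 0.14]
ft_force: [0.2, 0.5, -0.1]
opening: 0.703
gripper_force: 0.0
time_s: 7.17
tcp_pos: [0.5352, -0.2463, 0.0097]
tcp_rot: [3.141, -0.0, 0.14]
ft_force: [-0.7, 0.2, -0.3]
opening: 0.406
gripper_force: 0.0
time_s: 7.58
tcp_pos: [0.535, -0.2462, 0.0094]
tcp_rot: [3.142, -0.0, 0.14]
ft_force: [0.5, 1.3, -0.3]
opening: 0.044
gripper_force: 0.0
time_s: 8.0
tcp_pos: [0.535, -0.2462, 0.0094]
tcp_rot: [3.142, 0.0, 0.14]
ft_force: [-0.1, -0.1, -0.5]
opening: 0.003
gripper_force: 0.0
```

View pics/c3.png

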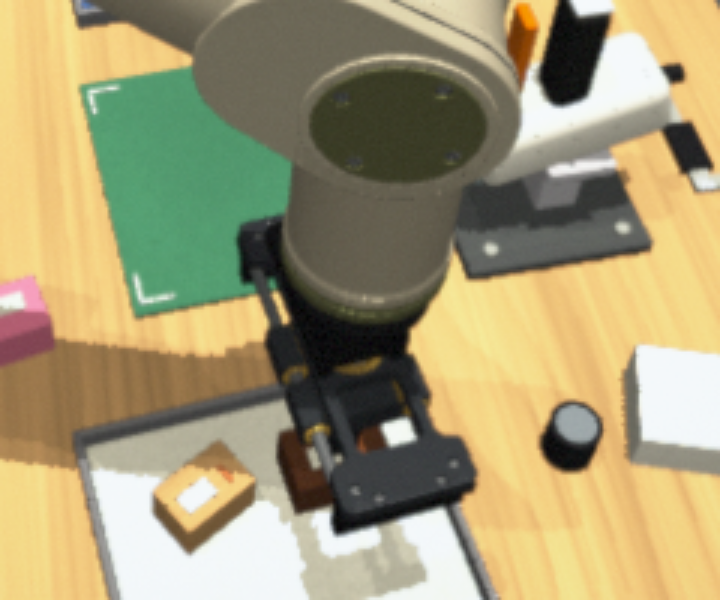

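The fingers are fully shut with no contact, and the block still sits beneath the gripper at (320,450). So the fingers aren't where I assumed. I'll map the visible gripper points into the tool frame.

```bash

python3 -c "
from h import *
print(manip.grip_point_offset,[a for a in dir(manip) if a[0]!='_'])
st=manip.read_state(); p=np.array(st['tcp_pos']); R=Rn.from_euler('xyz',st['tcp_rot']).as_matrix()
for c in ('side','top'):
    s=snapshot(c); P,u,v=pts(s,np.ones((480,640),bool)); q=(P-p)@R
    m=(P[:,2]>.02)&(np.abs(q[:,0])<.1)&(np.abs(q[:,1])<.13)&(q[:,2]>-.32); q=q[m];uu=u[m];vv=v[m]
    for lo in np.arange(-.32,.0,.02):
        w=q[(q[:,2]>=lo)&(q[:,2]<lo+.02)]
        if len(w)>3: print(c,round(lo,2),len(w),'x',np.round(np.percentile(w[:,0],[1,50,99]),3),'y',np.round(np.percentile(w[:,1],[1,25,50,75,99]),3))
find()
"
```

```text
0.0187 ['PlanningError', 'grip_point_offset', 'read_state']
side -0.32 501 x [-0.042 -0.02   0.027] y [-0.004  0.024  0.034  0.039  0.041]
side -0.3 469 x [-0.042 -0.02   0.027] y [-0.007  0.024  0.034  0.039  0.041]
side -0.28 440 x [-0.042 -0.02   0.028] y [-0.007  0.023  0.034  0.039  0.041]
side -0.26 534 x [-0.044 -0.02   0.034] y [-0.017  0.021  0.034  0.04   0.043]
side -0.24 91 x [-0.044 -0.021  0.028] y [-0.003  0.025  0.034  0.041  0.043]
side -0.22 391 x [-0.039 -0.027  0.022] y [-0.047  0.006  0.024  0.033  0.038]
side -0.2 35 x [-0.039 -0.024 -0.017] y [-0.038  0.009  0.015  0.017  0.018]
side -0.18 153 x [-0.025 -0.01   0.024] y [-0.002  0.013  0.014  0.016  0.018]
side -0.16 1810 x [-0.039 -0.01   0.034] y [-0.092  0.021  0.068  0.083  0.095]
side -0.14 945 x [-0.04  -0.029  0.035] y [-0.08  -0.01   0.021  0.032  0.093]
side -0.12 217 x [-0.04  -0.016  0.033] y [-0.081  0.021  0.08   0.086  0.088]
side -0.08 7 x [-0.012  0.006  0.009] y [0.008 0.009 0.009 0.009 0.01 ]
side -0.06 18 x [-0.008 -0.004  0.01 ] y [0.007 0.008 0.008 0.008 0.009]
side -0.04 1777 x [-0.099 -0.
[... 753 characters left out ...]
.14 172 x [-0.039 -0.032  0.032] y [-0.093 -0.046 -0.031 -0.013  0.006]
top -0.12 18 x [-0.039 -0.038 -0.026] y [-0.086 -0.054 -0.03  -0.012  0.009]
top -0.04 348 x [-0.099 -0.077 -0.018] y [-0.023 -0.013 -0.002  0.007  0.018]
top -0.02 59 x [-0.099 -0.05   0.065] y [-0.065 -0.062 -0.032 -0.018  0.012]
top light_a conf 0.70 xy 451 -258 size 53 35 yaw 33 top 0.039 [ 73. 120. 152.]
side dark_a conf 0.75 xy 535 -247 size 63 41 yaw 7 top 0.040 [25. 40. 67.]
side dark_a conf 0.74 xy 550 -372 size 54 39 yaw -18 top 0.039 [ 39.  64. 109.]
side light_a conf 0.90 xy 456 -366 size 60 41 yaw 14 top 0.040 [130. 204. 241.]
side light_a conf 0.63 xy 451 -259 size 55 35 yaw 33 top 0.040 [117.  177.5 222. ]
```

```bash

python3 -m pendant '{"delta_pos":[[0,0,-0.3],[0,0,-0.8],[0,0,-0.8],[0,0,-0.8],[0,0,-0.8]],"twist":[[0,0,0],[0,0,0],[0,0,0],[0,0,0],[0,0,0]],"fingers":[-1,-1,-1,-1,-1]}' >/dev/null
for i in 1 2 ; do python3 -m pendant '{"delta_pos":[[0,0,0],[0,0,0],[0,0,0],[0,0,0],[0,0,0]],"twist":[[0,0,1],[0,0,1],[0,0,1],[0,0,1],[0,0,1]],"fingers":[0.4,0.4,0.4,0.4,0.4]}'; done
python3 -c "
from h import *
st=manip.read_state(); p=np.array(st['tcp_pos']); print(st['joint_pos'],st['tcp_rot']); R=Rn.from_euler('xyz',st['tcp_rot']).as_matrix()
s=snapshot('side'); P,u,v=pts(s,np.ones((480,640),bool)); q=(P-p)@R
m=(P[:,2]>.045)&(np.abs(q[:,0])<.1)&(np.abs(q[:,1])<.13)&(q[:,2]>-.2); q=q[m]
for lo in np.arange(-.2,.1,.01):
        w=q[(q[:,2]>=lo)&(q[:,2]<lo+.01)]
        if len(w)>1: print(round(lo,2),len(w),'x',np.round(np.percentile(w[:,0],[1,50,99]),3),'y',np.round(np.percentile(w[:,1],[1,25,50,75,99]),3))
cv2.imwrite('pics/c4.png',cv2.resize(s['img'][230:430,250:490],None,fx=3,fy=3))
"
```

```text
time_s: 9.28
tcp_pos: [0.5351, -0.2461, 0.1152]
tcp_rot: [3.142, -0.001, -0.301]
ft_force: [-0.7, -0.3, -0.0]
opening: 0.3
gripper_force: 0.0
time_s: 9.7
tcp_pos: [0.5351, -0.2461, 0.1151]
tcp_rot: [-3.141, -0.0, -0.737]
ft_force: [-0.5, 0.2, 0.1]
opening: 0.658
gripper_force: 0.0
[ 0.54137771  0.31187098 -0.22659341  1.64288222  0.07414495  1.1947037
 -2.00987661] [-3.14133710e+00 -4.97703397e-04 -7.37212999e-01]
-0.2 27 x [-0.023  0.034  0.036] y [-0.041 -0.011  0.015  0.018  0.019]
-0.19 37 x [-0.021  0.018  0.021] y [0.007 0.014 0.016 0.018 0.019]
-0.18 151 x [-0.022  0.011  0.025] y [0.001 0.014 0.015 0.017 0.019]
-0.17 148 x [-0.023  0.004  0.025] y [-0.005  0.014  0.015  0.017  0.019]
-0.16 1248 x [-0.036  0.003  0.035] y [-0.087  0.024  0.072  0.084  0.096]
-0.15 826 x [-0.035  0.007  0.036] y [-0.089  0.023  0.06   0.088  0.097]
-0.14 726 x [-0.038  0.01   0.037] y [-0.08   0.035  0.044  0.053  0.095]
-0.13 375 x [-0.019  0.03   0.037] y [-0.081 -0.032 -0.005  0.026  0.088]
-0.12 242 x [-0.036  0.019  0.037] y [-0.081  0.04   0.087  0.088  0.089]
-0.11 17 x [-0.032  0.007  0.035] y [-0.08   0.086  0.087  0.088  0.089]
-0.08 9 x [0.008 0.009 0.01 ] y [-0.039 -0.035 -0.032 -0.032 -0.028]
-0.07 16 x [-0.01   0.008  0.01 ] y [-0.037 -0.033 -0.03  -0.028 -0.027]
-0.06 17 x [-0.011  0.004  0.008] y [-0.029 -0.028 -0.028 -0.027 -0.026]
-0.05 10 x [-0.011  0.003  0.006] y [-0.028 -0.028 -0.027 -0.027 -0.026]
```

View pics/c4.png

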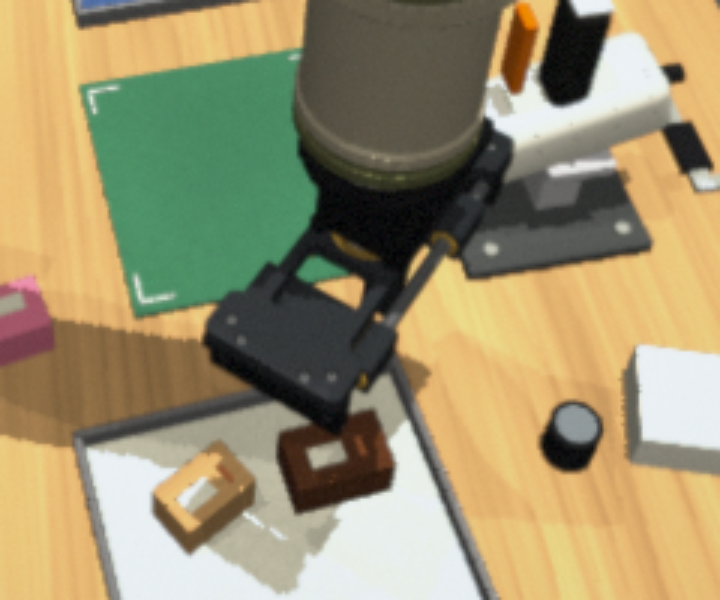

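The visible finger ends about 41 mm short of the reported TCP, and the body begins at 111 mm instead of 70 mm. So the real fingertip is about 41 mm above the reported point, and x and y fit. I'll turn back and descend with that correction, watching the force.

```bash

for i in 1 2 ; do python3 -m pendant '{"delta_pos":[[0,0,0],[0,0,0],[0,0,0],[0,0,0],[0,0,0]],"twist":[[0,0,-1],[0,0,-1],[0,0,-1],[0,0,-1],[0,0,-1]],"fingers":[0.4,0.4,0.4,0.4,0.4]}' >/dev/null; done
python3 -m pendant '{"delta_pos":[[0,0,0.7],[0,0,0.7],[0,0,0.7],[0,0,0.5],[0,0,0.4]],"twist":[[0,0,0],[0,0,0],[0,0,0],[0,0,0],[0,0,0]],"fingers":[0.4,0.4,0.4,0.4,0.4]}'
python3 -m pendant '{"delta_pos":[[0,0,0.3],[0,0,0.3],[0,0,0.2],[0,0,0.1],[0,0,0]],"twist":[[0,0,0],[0,0,0],[0,0,0],[0,0,0],[0,0,0]],"fingers":[0.4,0.4,0.4,0.4,0.4]}'
python3 -m pendant '{"delta_pos":[[0,0,0.2],[0,0,0.2],[0,0,0.2],[0,0,0.1],[0,0,0]],"twist":[[0,0,0],[0,0,0],[0,0,0],[0,0,0],[0,0,0]],"fingers":[0.4,0.4,0.4,0.4,0.4]}'
python3 -c "
from h import *
find(); plan()"
```

```text
time_s: 11.0
tcp_pos: [0.5346, -0.246, 0.0234]
tcp_rot: [-3.141, 0.001, 0.142]
ft_force: [-0.7, -0.5, -0.2]
opening: 0.7
gripper_force: 0.0
time_s: 11.42
tcp_pos: [0.5349, -0.2461, -0.0029]
tcp_rot: [-3.141, 0.0, 0.14]
ft_force: [-0.6, -0.6, 0.3]
opening: 0.702
gripper_force: 0.0
time_s: 11.83
tcp_pos: [0.5344, -0.2459, -0.0246]
tcp_rot: [-3.141, 0.001, 0.14]
ft_force: [-0.2, -0.5, 0.2]
opening: 0.697
gripper_force: 0.0
top light_a conf 0.86 xy 452 -257 size 52 34 yaw 31 top 0.039 [ 59.  89. 120.]
side dark_a conf 0.71 xy 534 -265 size 76 68 yaw -88 top 0.040 [25. 40. 65.]
side dark_a conf 0.61 xy 550 -372 size 55 39 yaw -18 top 0.039 [ 39.  64. 108.]
side light_a conf 0.93 xy 455 -366 size 60 41 yaw 14 top 0.039 [128. 201. 239.]
side light_a conf 0.87 xy 451 -259 size 55 36 yaw 32 top 0.040 [108.  150.5 184.5]
now [ 535.2 -246.3  -23.3] [180.  -0.   8.] t 12.1 open 61.4 F [-0.1  0.6  0.2] 0.0
```

```bash

python3 -m pendant '{"delta_pos":[[0,0,0.1],[0,0,0.1],[0,0,0.1],[0,0,0.03],[0,0,0]],"twist":[[0,0,0],[0,0,0],[0,0,0],[0,0,0],[0,0,0]],"fingers":[0.4,0.4,0.4,0.4,0.4]}'
for i in 1 2; do python3 -m pendant '{"delta_pos":[[0,0,0],[0,0,0],[0,0,0],[0,0,0],[0,0,0]],"twist":[[0,0,0],[0,0,0],[0,0,0],[0,0,0],[0,0,0]],"fingers":[-1,-1,-1,-1,-1]}' 18; done
python3 -m pendant '{"delta_pos":[[0,0,-0.1],[0,0,-0.2],[0,0,-0.3],[0,0,-0.3],[0,0,-0.3]],"twist":[[0,0,0],[0,0,0],[0,0,0],[0,0,0],[0,0,0]],"fingers":[-1,-1,-1,-1,-1]}'
python3 -c "
from h import *
plan((563,-42,60,6),(563,-42,-10,6),(563,-42,-32,6))"
```

```text
time_s: 12.55
tcp_pos: [0.5351, -0.2462, -0.0323]
tcp_rot: [3.141, 0.0, 0.14]
ft_force: [-7.3, 2.1, 18.0]
opening: 0.701
gripper_force: 8.6
time_s: 12.97
tcp_pos: [0.5364, -0.246, -0.0323]
tcp_rot: [3.141, -0.002, 0.14]
ft_force: [-0.9, 2.5, 10.1]
opening: 0.479
gripper_force: 20.9
time_s: 13.38
tcp_pos: [0.5365, -0.246, -0.0323]
tcp_rot: [3.141, -0.002, 0.14]
ft_force: [-0.7, 1.6, 11.2]
opening: 0.481
gripper_force: 20.9
time_s: 13.8
tcp_pos: [0.535, -0.2462, 0.0035]
tcp_rot: [3.141, -0.0, 0.14]
ft_force: [-0.0, -0.4, -0.1]
opening: 0.478
gripper_force: 18.0
now [ 535.  -246.2    3.5] [180.  -0.   8.] t 13.8 open 41.6 F [-0.  -0.4 -0.1] 18.0
-> (563, -42, 60, 6) twist_z total 0.40 shift total [ 1.64 -6.67 -1.88] rows 10 per row [ 0.164 -0.667 -0.188]
-> (563, -42, -10, 6) twist_z total -0.00 shift total [0.   0.   2.33] rows 5 per row [0.    0.    0.467]
-> (563, -42, -32, 6) twist_z total -0.00 shift total [0.   0.   0.73] rows 5 per row [0.    0.    0.147]
```

Contact with the floor at a reported z of -32.3 mm puts the true tip 36 mm above the reported TCP. The block is held (41.6 mm, 18 N).

```bash

python3 -m pendant '{"delta_pos":[[0,0,-0.4],[0,0,-0.5],[0,0,-0.5],[0,0,-0.4],[0,0,-0.1]],"twist":[[0,0,0],[0,0,0.1],[0,0,0.1],[0,0,0.1],[0,0,0.1]],"fingers":[-1,-1,-1,-1,-1]}' >/dev/null
python3 -m pendant '{"delta_pos":[[0.1,-0.4,0],[0.16,-0.67,0],[0.16,-0.67,0],[0.16,-0.67,0],[0.16,-0.67,0]],"twist":[[0,0,0],[0,0,0],[0,0,0],[0,0,0],[0,0,0]],"fingers":[-1,-1,-1,-1,-1]}' >/dev/null
python3 -m pendant '{"delta_pos":[[0.16,-0.67,0],[0.16,-0.67,0],[0.16,-0.67,0],[0.16,-0.67,0],[0.26,-0.9,0]],"twist":[[0,0,0],[0,0,0],[0,0,0],[0,0,0],[0,0,0]],"fingers":[-1,-1,-1,-1,-1]}' >/dev/null
python3 -m pendant '{"delta_pos":[[0,0,0.5],[0,0,0.5],[0,0,0.5],[0,0,0.5],[0,0,0]],"twist":[[0,0,0],[0,0,0],[0,0,0],[0,0,0],[0,0,0]],"fingers":[-1,-1,-1,-1,-1]}' 
python3 -c "
from h import *
find();plan((563,-42,-28,6))"
```

```text
time_s: 15.47
tcp_pos: [0.56, -0.0411, -0.0042]
tcp_rot: [-3.14, 0.006, 0.106]
ft_force: [-0.6, -0.5, -0.7]
opening: 0.482
gripper_force: 18.0
top dark_a conf 0.91 xy 550 -373 size 57 40 yaw -18 top 0.039 [34. 46. 70.]
top light_a conf 0.67 xy 419 -244 size 53 36 yaw 34 top 0.039 [ 81. 132. 162.]
top light_a conf 0.64 xy 456 -367 size 60 44 yaw 14 top 0.039 [ 80. 131. 162.]
side dark_a conf 0.81 xy 550 -373 size 54 38 yaw -17 top 0.039 [34. 57. 97.]
side light_a conf 0.84 xy 456 -366 size 61 42 yaw 15 top 0.039 [117. 184. 227.]
side light_a conf 0.63 xy 418 -244 size 54 36 yaw 36 top 0.040 [116. 183. 227.]
now [ 5.637e+02 -4.220e+01  4.000e-01] [ 1.8e+02 -1.0e-01  6.0e+00] t 15.8 open 41.9 F [ 0.5 -0.4 -0.5] 18.0
-> (563, -42, -28, 6) twist_z total 0.00 shift total [-0.02 -0.01  0.95] rows 5 per row [-0.004 -0.002  0.189]
```

```bash

python3 -m pendant '{"delta_pos":[[0,0,0.25],[0,0,0.25],[0,0,0.2],[0,0,0.15],[0,0,0.1]],"twist":[[0,0,0],[0,0,0],[0,0,0],[0,0,0],[0,0,0]],"fingers":[-1,-1,-1,-1,-1]}' 
python3 -m pendant '{"delta_pos":[[0,0,0.03],[0,0,0.03],[0,0,0.02],[0,0,0],[0,0,0]],"twist":[[0,0,0],[0,0,0],[0,0,0],[0,0,0],[0,0,0]],"fingers":[-1,-1,-1,-1,-1]}' 
```

```text
time_s: 16.18
tcp_pos: [0.5625, -0.0423, -0.0301]
tcp_rot: [-3.141, 0.001, 0.105]
ft_force: [-0.5, 0.0, -0.8]
opening: 0.482
gripper_force: 18.0
time_s: 16.6
tcp_pos: [0.5632, -0.0424, -0.0312]
tcp_rot: [3.141, -0.0, 0.105]
ft_force: [-0.9, -0.8, -0.8]
opening: 0.479
gripper_force: 18.0
```

```bash

python3 -m pendant '{"delta_pos":[[0,0,0.015],[0,0,0.015],[0,0,0],[0,0,0],[0,0,0]],"twist":[[0,0,0],[0,0,0],[0,0,0],[0,0,0],[0,0,0]],"fingers":[-1,-1,-1,-1,-1]}' 
python3 -m pendant '{"delta_pos":[[0,0,0],[0,0,0],[0,0,0],[0,0,0],[0,0,0]],"twist":[[0,0,0],[0,0,0],[0,0,0],[0,0,0],[0,0,0]],"fingers":[0.0,0.1,0.2,0.3,0.4]}'
python3 -m pendant '{"delta_pos":[[0,0,-0.2],[0,0,-0.5],[0,0,-0.7],[0,0,-0.8],[0,0,-0.8]],"twist":[[0,0,0],[0,0,0],[0,0,0],[0,0,0],[0,0,0]],"fingers":[0.4,0.4,0.4,0.4,0.4]}'
python3 -c "
from h import *
find();plan((419,-244,50,35),(419,-244,0,35),(419,-244,-28,35))"
```

```text
time_s: 17.02
tcp_pos: [0.5632, -0.0424, -0.0322]
tcp_rot: [3.141, -0.0, 0.105]
ft_force: [-0.7, -0.0, 0.0]
opening: 0.48
gripper_force: 18.1
time_s: 17.43
tcp_pos: [0.5631, -0.0424, -0.0323]
tcp_rot: [3.141, -0.0, 0.105]
ft_force: [-0.1, -0.7, 1.2]
opening: 0.656
gripper_force: 0.6
time_s: 17.85
tcp_pos: [0.5626, -0.0421, 0.0588]
tcp_rot: [-3.141, 0.001, 0.105]
ft_force: [-0.3, -1.0, -0.2]
opening: 0.705
gripper_force: 0.0
top dark_a conf 0.56 xy 550 -373 size 57 40 yaw -18 top 0.039 [32. 43. 68.]
top light_a conf 0.89 xy 457 -367 size 60 43 yaw 15 top 0.039 [ 79. 130. 161.]
top light_a conf 0.55 xy 418 -244 size 54 36 yaw 34 top 0.039 [ 80.  131.  161.5]
side dark_a conf 0.89 xy 563 -76 size 110 64 yaw -87 top 0.039 [21. 34. 56.]
side light_a conf 0.85 xy 456 -366 size 60 42 yaw 14 top 0.039 [116. 184. 227.]
side light_a conf 0.56 xy 418 -244 size 54 38 yaw 35 top 0.040 [116. 184. 226.]
now [562.4 -42.3  56.9] [-1.8e+02  1.0e-01  6.0e+00] t 18.1 open 61.1 F [-1.   0.2 -0.6] 0.0
-> (419, -244, 50, 35) twist_z total -5.80 shift total [-7.77  2.77  0.23] rows 10 per row [-0.777  0.277  0.023]
-> (419, -244, 0, 35) twist_z total -0.00 shift total [0.   0.   1.67] rows 5 per row [0.    0.    0.333]
-> (419, -244, -28, 35) twist_z total -0.00 shift total [0.   0.   0.93] rows 5 per row [0.    0.    0.187]
```

The pale block light_b has been knocked to (419,-244), near the wall. I'll grasp it with the tips above the rim.

```bash

python3 -m pendant '{"delta_pos":[[0,0,0],[0,0,0],[0,0,0],[0,0,0],[0,0,0]],"twist":[[0,0,-1],[0,0,-1],[0,0,-1],[0,0,-1],[0,0,-1]],"fingers":[0.4,0.4,0.4,0.4,0.4]}' >/dev/null
python3 -m pendant '{"delta_pos":[[0,0,0],[-0.57,0.2,0],[-0.8,0.28,0],[-0.8,0.28,0],[-0.8,0.28,0]],"twist":[[0,0,-0.8],[0,0,0],[0,0,0],[0,0,0],[0,0,0]],"fingers":[0.3,0.3,0.3,0.3,0.3]}' >/dev/null
python3 -m pendant '{"delta_pos":[[-0.8,0.28,0],[-0.8,0.28,0],[-0.8,0.28,0],[-0.8,0.28,0],[-0.8,0.29,0]],"twist":[[0,0,0],[0,0,0],[0,0,0],[0,0,0],[0,0,0]],"fingers":[0.3,0.3,0.3,0.3,0.3]}' >/dev/null
python3 -m pendant '{"delta_pos":[[-0.8,0.32,0],[0,0,0],[0,0,0.2],[0,0,0],[0,0,0]],"twist":[[0,0,0],[0,0,0],[0,0,0],[0,0,0],[0,0,0]],"fingers":[0.3,0.3,0.3,0.3,0.3]}'
python3 -c "
from h import *
find();plan((419,-244,-15.5,35))"
```

```text
time_s: 19.82
tcp_pos: [0.4198, -0.2427, 0.0508]
tcp_rot: [-3.14, 0.0, 0.613]
ft_force: [0.4, -0.8, 0.1]
opening: 0.651
gripper_force: 0.0
top dark_a conf 0.71 xy 563 -43 size 64 42 yaw 6 top 0.039 [28. 47. 75.]
top dark_a conf 0.55 xy 560 -376 size 38 32 yaw 70 top 0.039 [30. 44. 72.]
side dark_a conf 0.73 xy 550 -372 size 55 39 yaw -18 top 0.039 [35. 58. 98.]
side dark_a conf 0.70 xy 561 -43 size 64 44 yaw 7 top 0.039 [ 37.   64.  106.5]
side light_a conf 0.70 xy 455 -366 size 60 41 yaw 14 top 0.039 [117. 185. 228.]
side light_a conf 0.59 xy 421 -270 size 83 42 yaw -66 top 0.040 [ 69. 106. 133.]
now [ 420.1 -243.8   51.7] [180.  -0.  35.] t 20.1 open 56.3 F [0.3 0.3 0.4] 0.0
-> (419, -244, -15.5, 35) twist_z total 0.01 shift total [-0.03 -0.01  2.24] rows 5 per row [-0.007 -0.003  0.448]
```

```bash

python3 -m pendant '{"delta_pos":[[-0.03,0,0.5],[0,0,0.5],[0,0,0.3],[0,0,0.2],[0,0,0.2]],"twist":[[0,0,0],[0,0,0],[0,0,0],[0,0,0],[0,0,0]],"fingers":[0.3,0.3,0.3,0.3,0.3]}' >/dev/null
python3 -m pendant '{"delta_pos":[[0,0,0.2],[0,0,0.2],[0,0,0.14],[0,0,0],[0,0,0]],"twist":[[0,0,0],[0,0,0],[0,0,0],[0,0,0],[0,0,0]],"fingers":[0.3,0.3,0.3,0.3,0.3]}'
for i in 1 2; do python3 -m pendant '{"delta_pos":[[0,0,0],[0,0,0],[0,0,0],[0,0,0],[0,0,0]],"twist":[[0,0,0],[0,0,0],[0,0,0],[0,0,0],[0,0,0]],"fingers":[-1,-1,-1,-1,-1]}' 18; done
python3 -m pendant '{"delta_pos":[[0,0,-0.1],[0,0,-0.3],[0,0,-0.6],[0,0,-0.7],[0,0,-0.7]],"twist":[[0,0,0],[0,0,0],[0,0,0],[0,0,0],[0,0,0]],"fingers":[-1,-1,-1,-1,-1]}'
python3 -c "
from h import *
plan((472,-52,60,6),(472,-52,0,6),(472,-52,-15.5,6))"
```

```text
time_s: 20.95
tcp_pos: [0.419, -0.2446, -0.0156]
tcp_rot: [-3.141, 0.0, 0.611]
ft_force: [-0.1, -0.5, 0.1]
opening: 0.65
gripper_force: 0.0
time_s: 21.37
tcp_pos: [0.4191, -0.2448, -0.0153]
tcp_rot: [3.141, -0.0, 0.611]
ft_force: [-0.1, 0.1, 1.7]
opening: 0.412
gripper_force: 18.0
time_s: 21.78
tcp_pos: [0.4192, -0.2447, -0.0153]
tcp_rot: [3.141, -0.0, 0.611]
ft_force: [-0.3, 0.0, 5.7]
opening: 0.413
gripper_force: 18.0
time_s: 22.2
tcp_pos: [0.4185, -0.2442, 0.0575]
tcp_rot: [-3.141, 0.0, 0.611]
ft_force: [0.2, -0.4, -1.1]
opening: 0.408
gripper_force: 18.0
now [ 418.5 -244.2   57.5] [-179.9    0.    35. ] t 22.2 open 35.5 F [ 0.2 -0.4 -1.1] 18.0
-> (472, -52, 60, 6) twist_z total 5.80 shift total [ 2.44 -6.19 -0.08] rows 10 per row [ 0.244 -0.619 -0.008]
-> (472, -52, 0, 6) twist_z total -0.00 shift total [0. 0. 2.] rows 5 per row [0.  0.  0.4]
-> (472, -52, -15.5, 6) twist_z total -0.00 shift total [0.   0.   0.52] rows 5 per row [0.    0.    0.103]
```

```bash

python3 -m pendant '{"delta_pos":[[0,0,0],[0,0,0],[0,0,0],[0,0,0],[0,0,0]],"twist":[[0,0,1],[0,0,1],[0,0,1],[0,0,1],[0,0,1]],"fingers":[-1,-1,-1,-1,-1]}' >/dev/null
python3 -m pendant '{"delta_pos":[[0,0,0],[0.24,-0.6,0],[0.24,-0.6,0],[0.24,-0.6,0],[0.24,-0.6,0]],"twist":[[0,0,0.8],[0,0,0],[0,0,0],[0,0,0],[0,0,0]],"fingers":[-1,-1,-1,-1,-1]}' >/dev/null
python3 -m pendant '{"delta_pos":[[0.24,-0.63,0],[0.24,-0.63,0],[0.24,-0.63,0],[0.24,-0.63,0],[0.24,-0.63,0]],"twist":[[0,0,0],[0,0,0],[0,0,0],[0,0,0],[0,0,0]],"fingers":[-1,-1,-1,-1,-1]}' >/dev/null
python3 -m pendant '{"delta_pos":[[0.28,-0.64,0],[0,0,0.3],[0,0,0.4],[0,0,0.4],[0,0,0.4]],"twist":[[0,0,0],[0,0,0],[0,0,0],[0,0,0],[0,0,0]],"fingers":[-1,-1,-1,-1,-1]}'
python3 -m pendant '{"delta_pos":[[0,0,0.3],[0,0,0.3],[0,0,0.15],[0,0,0.1],[0,0,0]],"twist":[[0,0,0],[0,0,0],[0,0,0],[0,0,0],[0,0,0]],"fingers":[-1,-1,-1,-1,-1]}'
python3 -m pendant '{"delta_pos":[[0,0,0.02],[0,0,0.02],[0,0,0],[0,0,0],[0,0,0]],"twist":[[0,0,0],[0,0,0],[0,0,0],[0,0,0],[0,0,0]],"fingers":[-1,-1,-1,-1,-1]}'
```

```text
time_s: 23.87
tcp_pos: [0.4721, -0.0527, 0.0111]
tcp_rot: [3.141, 0.0, 0.105]
ft_force: [0.3, 0.8, -0.4]
opening: 0.413
gripper_force: 18.0
time_s: 24.28
tcp_pos: [0.4721, -0.0523, -0.0144]
tcp_rot: [-3.141, 0.001, 0.105]
ft_force: [0.3, -0.3, -0.5]
opening: 0.412
gripper_force: 18.0
time_s: 24.7
tcp_pos: [0.4726, -0.0523, -0.015]
tcp_rot: [3.141, -0.0, 0.105]
ft_force: [0.5, -0.5, -0.3]
opening: 0.411
gripper_force: 18.0
```

```bash

python3 -m pendant '{"delta_pos":[[0,0,0.02],[0,0,0.01],[0,0,0],[0,0,0],[0,0,0]],"twist":[[0,0,0],[0,0,0],[0,0,0],[0,0,0],[0,0,0]],"fingers":[-1,-1,-1,-1,-1]}' 
python3 -m pendant '{"delta_pos":[[0,0,0],[0,0,0],[0,0,0],[0,0,0],[0,0,0]],"twist":[[0,0,0],[0,0,0],[0,0,0],[0,0,0],[0,0,0]],"fingers":[-0.1,0.0,0.1,0.2,0.4]}'
python3 -m pendant '{"delta_pos":[[0,0,-0.2],[0,0,-0.5],[0,0,-0.7],[0,0,-0.7],[0,0,-0.4]],"twist":[[0,0,0],[0,0,0],[0,0,0],[0,0,0],[0,0,0]],"fingers":[0.4,0.4,0.4,0.4,0.4]}'
python3 -c "
from h import *
find();plan((456,-367,58,14.5),(456,-367,-24,14.5))"
```

```text
time_s: 25.12
tcp_pos: [0.4726, -0.0523, -0.0154]
tcp_rot: [3.141, -0.0, 0.105]
ft_force: [-3.5, 0.8, 10.7]
opening: 0.409
gripper_force: 18.0
time_s: 25.53
tcp_pos: [0.4724, -0.0523, -0.0162]
tcp_rot: [3.142, 0.0, 0.105]
ft_force: [-0.6, 0.1, 0.1]
opening: 0.602
gripper_force: 0.0
time_s: 25.95
tcp_pos: [0.4734, -0.0522, 0.0613]
tcp_rot: [3.141, -0.002, 0.105]
ft_force: [0.7, -0.4, 0.0]
opening: 0.696
gripper_force: 0.0
top dark_a conf 0.75 xy 550 -373 size 57 40 yaw -18 top 0.039 [32. 43. 67.]
top light_a conf 0.85 xy 456 -367 size 60 43 yaw 14 top 0.039 [ 78. 128. 158.]
side dark_a conf 0.89 xy 550 -372 size 55 39 yaw -17 top 0.039 [34. 57. 97.]
side dark_a conf 0.63 xy 562 -43 size 64 44 yaw 6 top 0.039 [34. 58. 98.]
side dark_a conf 0.55 xy 472 -55 size 54 34 yaw 3 top 0.040 [ 56.  89. 117.]
side light_a conf 0.96 xy 471 -88 size 105 54 yaw 90 top 0.040 [ 56.   88.5 117. ]
side light_a conf 0.70 xy 456 -366 size 61 41 yaw 13 top 0.040 [116. 184. 227.]
now [471.7 -52.3  58. ] [-1.8e+02  1.0e-01  6.0e+00] t 26.2 open 60.9 F [ 0.1  1.  -0.5] 0.0
-> (456, -367, 58, 14.5) twist_z total -1.70 shift total [-3.13 10.03  0.  ] rows 15 per row [-0.209  0.668  0.   ]
-> (456, -367, -24, 14.5) twist_z total -0.00 shift total [0.   0.   2.73] rows 5 per row [0.    0.    0.547]
```

```bash

python3 -m pendant '{"delta_pos":[[0,0,0],[0,0,0],[-0.21,0.67,0],[-0.21,0.67,0],[-0.21,0.67,0]],"twist":[[0,0,-0.85],[0,0,-0.85],[0,0,0],[0,0,0],[0,0,0]],"fingers":[0.4,0.4,0.4,0.4,0.4]}' >/dev/null
for i in 1 2; do python3 -m pendant '{"delta_pos":[[-0.21,0.67,0],[-0.21,0.67,0],[-0.21,0.67,0],[-0.21,0.67,0],[-0.21,0.67,0]],"twist":[[0,0,0],[0,0,0],[0,0,0],[0,0,0],[0,0,0]],"fingers":[0.4,0.4,0.4,0.4,0.4]}' >/dev/null; done
python3 -m pendant '{"delta_pos":[[-0.21,0.67,0],[-0.19,0.65,0],[0,0,0],[0,0,0.2],[0,0,0.4]],"twist":[[0,0,0],[0,0,0],[0,0,0],[0,0,0],[0,0,0]],"fingers":[0.4,0.4,0.4,0.4,0.4]}' 
python3 -m pendant '{"delta_pos":[[0,0,0.4],[0,0,0.4],[0,0,0.3],[0,0,0.3],[0,0,0.2]],"twist":[[0,0,0],[0,0,0],[0,0,0],[0,0,0],[0,0,0]],"fingers":[0.4,0.4,0.4,0.4,0.4]}'
python3 -m pendant '{"delta_pos":[[0,0,0.2],[0,0,0.2],[0,0,0.13],[0,0,0],[0,0,0]],"twist":[[0,0,0],[0,0,0],[0,0,0],[0,0,0],[0,0,0]],"fingers":[0.4,0.4,0.4,0.4,0.4]}'
for i in 1 2; do python3 -m pendant '{"delta_pos":[[0,0,0],[0,0,0],[0,0,0],[0,0,0],[0,0,0]],"twist":[[0,0,0],[0,0,0],[0,0,0],[0,0,0],[0,0,0]],"fingers":[-1,-1,-1,-1,-1]}' 18; done
python3 -m pendant '{"delta_pos":[[0,0,-0.1],[0,0,-0.3],[0,0,-0.7],[0,0,-0.7],[0,0,-0.8]],"twist":[[0,0,0],[0,0,0],[0,0,0],[0,0,0],[0,0,0]],"fingers":[-1,-1,-1,-1,-1]}'
python3 -c "
from h import *
plan((461,56,56,6),(461,56,-22,6))"
```

```text
time_s: 27.92
tcp_pos: [0.4575, -0.3666, 0.0406]
tcp_rot: [3.141, -0.001, 0.254]
ft_force: [0.2, 0.2, 0.2]
opening: 0.702
gripper_force: 0.0
time_s: 28.33
tcp_pos: [0.4564, -0.3665, -0.0087]
tcp_rot: [-3.14, 0.001, 0.254]
ft_force: [-0.3, 0.5, 0.1]
opening: 0.698
gripper_force: 0.0
time_s: 28.75
tcp_pos: [0.4569, -0.3671, -0.023]
tcp_rot: [3.142, -0.0, 0.253]
ft_force: [1.1, 0.3, 1.1]
opening: 0.696
gripper_force: 0.0
time_s: 29.17
tcp_pos: [0.4569, -0.3672, -0.0228]
tcp_rot: [3.141, -0.0, 0.253]
ft_force: [-1.0, 1.2, 2.0]
opening: 0.46
gripper_force: 18.0
time_s: 29.58
tcp_pos: [0.4569, -0.3672, -0.0228]
tcp_rot: [3.141, -0.0, 0.253]
ft_force: [-0.9, 0.0, 3.4]
opening: 0.455
gripper_force: 18.0
time_s: 30.0
tcp_pos: [0.4563, -0.3666, 0.0556]
tcp_rot: [-3.14, 0.001, 0.253]
ft_force: [0.3, -0.8, -0.3]
opening: 0.457
gripper_force: 18.0
now [ 456.3 -366.6   55.6] [-179.9    0.    14.5] t 30.0 open 39.8 F [ 0.3 -0.8 -0.3] 18.0
-> (461, 56, 56, 6) twist_z total 1.70 shift total [ 1.630e+00 -1.399e+01 -1.000e-02] rows 15 per row [ 0.109 -0.933 -0.001]
-> (461, 56, -22, 6) twist_z total -0.00 shift total [0.  0.  2.6] rows 5 per row [0.   0.   0.52]
```

```bash

python3 -m pendant '{"delta_pos":[[0,0,0],[0,0,0],[0.09,-0.7,0],[0.09,-0.8,0],[0.09,-0.8,0]],"twist":[[0,0,0.85],[0,0,0.85],[0,0,0],[0,0,0],[0,0,0]],"fingers":[-1,-1,-1,-1,-1]}' >/dev/null
for i in 1 2; do python3 -m pendant '{"delta_pos":[[0.09,-0.8,0],[0.09,-0.8,0],[0.09,-0.8,0],[0.09,-0.8,0],[0.09,-0.8,0]],"twist":[[0,0,0],[0,0,0],[0,0,0],[0,0,0],[0,0,0]],"fingers":[-1,-1,-1,-1,-1]}' >/dev/null; done
python3 -m pendant '{"delta_pos":[[0.09,-0.8,0],[0.09,-0.8,0],[0.09,-0.8,0],[0.09,-0.8,0],[0.1,-0.49,0]],"twist":[[0,0,0],[0,0,0],[0,0,0],[0,0,0],[0,0,0]],"fingers":[-1,-1,-1,-1,-1]}' >/dev/null
python3 -m pendant '{"delta_pos":[[0,0,0],[0,0,0.3],[0,0,0.4],[0,0,0.4],[0,0,0.4]],"twist":[[0,0,0],[0,0,0],[0,0,0],[0,0,0],[0,0,0]],"fingers":[-1,-1,-1,-1,-1]}'
python3 -m pendant '{"delta_pos":[[0,0,0.4],[0,0,0.3],[0,0,0.2],[0,0,0.13],[0,0,0]],"twist":[[0,0,0],[0,0,0],[0,0,0],[0,0,0],[0,0,0]],"fingers":[-1,-1,-1,-1,-1]}'
python3 -m pendant '{"delta_pos":[[0,0,0],[0,0,0],[0,0,0],[0,0,0],[0,0,0]],"twist":[[0,0,0],[0,0,0],[0,0,0],[0,0,0],[0,0,0]],"fingers":[-1,-1,-1,-1,-1]}'
```

```text
time_s: 32.08
tcp_pos: [0.4614, 0.0539, 0.0089]
tcp_rot: [3.141, 0.0, 0.103]
ft_force: [0.3, -0.8, -0.9]
opening: 0.461
gripper_force: 18.0
time_s: 32.5
tcp_pos: [0.4612, 0.0553, -0.0217]
tcp_rot: [-3.141, 0.001, 0.105]
ft_force: [-0.8, 1.0, -0.7]
opening: 0.459
gripper_force: 18.0
time_s: 32.92
tcp_pos: [0.4618, 0.0553, -0.0207]
tcp_rot: [3.141, -0.001, 0.105]
ft_force: [-0.5, 0.5, -0.1]
opening: 0.457
gripper_force: 18.0
```

```bash

python3 -m pendant '{"delta_pos":[[0,0,0.03],[0,0,0.02],[0,0,0.02],[0,0,0],[0,0,0]],"twist":[[0,0,0],[0,0,0],[0,0,0],[0,0,0],[0,0,0]],"fingers":[-1,-1,-1,-1,-1]}' 
python3 -m pendant '{"delta_pos":[[0,0,0],[0,0,0],[0,0,0],[0,0,0],[0,0,0]],"twist":[[0,0,0],[0,0,0],[0,0,0],[0,0,0],[0,0,0]],"fingers":[-0.05,0.05,0.15,0.25,0.4]}'
python3 -m pendant '{"delta_pos":[[0,0,-0.2],[0,0,-0.5],[0,0,-0.7],[0,0,-0.7],[0,0,-0.6]],"twist":[[0,0,0],[0,0,0],[0,0,0],[0,0,0],[0,0,0]],"fingers":[0.4,0.4,0.4,0.4,0.4]}'
python3 -c "
from h import *
find();plan((550,-373,58,-18),(550,-373,-24,-18))"
```

```text
time_s: 33.33
tcp_pos: [0.4616, 0.0554, -0.0229]
tcp_rot: [3.141, 0.0, 0.105]
ft_force: [-1.6, -0.5, 4.3]
opening: 0.461
gripper_force: 18.0
time_s: 33.75
tcp_pos: [0.4616, 0.0554, -0.0231]
tcp_rot: [3.142, -0.0, 0.105]
ft_force: [-0.3, 0.6, -0.1]
opening: 0.629
gripper_force: 0.0
time_s: 34.17
tcp_pos: [0.4618, 0.0556, 0.0596]
tcp_rot: [-3.142, -0.001, 0.105]
ft_force: [0.5, 0.5, 0.2]
opening: 0.697
gripper_force: 0.0
top dark_a conf 0.80 xy 550 -373 size 57 41 yaw -18 top 0.039 [35. 46. 68.]
top dark_a conf 0.67 xy 550 -44 size 86 42 yaw 6 top 0.039 [27. 44. 73.]
top light_a conf 0.57 xy 473 -57 size 55 29 yaw 1 top 0.039 [ 73.  124.5 152. ]
side dark_a conf 0.70 xy 550 -372 size 55 39 yaw -18 top 0.039 [35. 57. 98.]
side dark_a conf 0.57 xy 561 -43 size 65 44 yaw 3 top 0.039 [ 36.  63. 101.]
side light_a conf 0.88 xy 461 45 size 60 60 yaw -83 top 0.039 [ 59.  93. 122.]
side light_a conf 0.77 xy 472 -53 size 55 39 yaw 6 top 0.039 [ 99.  158.5 210.5]
now [461.   55.3  57.3] [1.8e+02 1.0e-01 6.0e+00] t 34.5 open 60.8 F [ 0.6 -0.5 -0.9] 0.0
-> (550, -373, 58, -18) twist_z total 4.80 shift total [ 7.23 12.66 -0.02] rows 15 per row [ 0.482  0.844 -0.002]
-> (550, -373, -24, -18) twist_z total -0.00 shift total [ 0.   -0.    2.73] rows 5 per row [ 0.    -0.     0.547]
```

```bash

python3 -m pendant '{"delta_pos":[[0,0,0],[0,0,0],[0,0,0],[0,0,0],[0,0,0]],"twist":[[0,0,0.96],[0,0,0.96],[0,0,0.96],[0,0,0.96],[0,0,0.96]],"fingers":[0.3,0.3,0.3,0.3,0.3]}' >/dev/null
for i in 1 2 3; do python3 -m pendant '{"delta_pos":[[0.48,0.84,0],[0.48,0.84,0],[0.48,0.84,0],[0.48,0.84,0],[0.48,0.84,0]],"twist":[[0,0,0],[0,0,0],[0,0,0],[0,0,0],[0,0,0]],"fingers":[0.3,0.3,0.3,0.3,0.3]}' >/dev/null; done
python3 -m pendant '{"delta_pos":[[0.03,0.06,0],[0,0,0],[0,0,0.2],[0,0,0.4],[0,0,0.4]],"twist":[[0,0,0],[0,0,0],[0,0,0],[0,0,0],[0,0,0]],"fingers":[0.3,0.3,0.3,0.3,0.3]}' 
python3 -c "
from h import *
plan((550,-373,-23.5,-18)); print(manip.read_state()['joint_pos'][6])"
```

```text
time_s: 36.55
tcp_pos: [0.5508, -0.3712, 0.0268]
tcp_rot: [-3.141, 0.0, -0.312]
ft_force: [0.1, -0.2, 0.6]
opening: 0.652
gripper_force: 0.0
now [ 550.8 -371.2   26.8] [-180.     0.   -17.9] t 36.5 open 56.7 F [ 0.1 -0.2  0.6] 0.0
-> (550, -373, -23.5, -18) twist_z total 0.02 shift total [-0.01  0.06  1.68] rows 5 per row [-0.001  0.013  0.335]
-1.4678559833812266
```

```bash

python3 -m pendant '{"delta_pos":[[0,0.05,0.3],[0,0,0.4],[0,0,0.3],[0,0,0.2],[0,0,0.2]],"twist":[[0,0,0],[0,0,0],[0,0,0],[0,0,0],[0,0,0]],"fingers":[0.3,0.3,0.3,0.3,0.3]}'
python3 -m pendant '{"delta_pos":[[0,0,0.12],[0,0,0.1],[0,0,0],[0,0,0],[0,0,0]],"twist":[[0,0,0],[0,0,0],[0,0,0],[0,0,0],[0,0,0]],"fingers":[0.3,0.3,0.3,0.3,0.3]}'
for i in 1 2; do python3 -m pendant '{"delta_pos":[[0,0,0],[0,0,0],[0,0,0],[0,0,0],[0,0,0]],"twist":[[0,0,0],[0,0,0],[0,0,0],[0,0,0],[0,0,0]],"fingers":[-1,-1,-1,-1,-1]}' 18; done
python3 -m pendant '{"delta_pos":[[0,0,-0.1],[0,0,-0.3],[0,0,-0.7],[0,0,-0.7],[0,0,-0.8]],"twist":[[0,0,0],[0,0,0],[0,0,0],[0,0,0],[0,0,0]],"fingers":[-1,-1,-1,-1,-1]}'
python3 -c "
from h import *
plan((552,66,56,6),(552,66,-22,6))"
```

```text
time_s: 36.97
tcp_pos: [0.5499, -0.374, -0.015]
tcp_rot: [-3.141, 0.001, -0.314]
ft_force: [-0.5, 0.0, 0.3]
opening: 0.65
gripper_force: 0.0
time_s: 37.38
tcp_pos: [0.5504, -0.3745, -0.0201]
tcp_rot: [3.141, -0.001, -0.314]
ft_force: [0.6, 0.3, 0.3]
opening: 0.651
gripper_force: 0.0
time_s: 37.8
tcp_pos: [0.5502, -0.3742, -0.0205]
tcp_rot: [3.142, -0.0, -0.314]
ft_force: [-0.5, -0.3, 1.5]
opening: 0.439
gripper_force: 18.0
time_s: 38.22
tcp_pos: [0.5502, -0.3742, -0.0205]
tcp_rot: [3.142, -0.0, -0.314]
ft_force: [-0.6, 1.2, 2.7]
opening: 0.439
gripper_force: 18.0
time_s: 38.63
tcp_pos: [0.5495, -0.3741, 0.0581]
tcp_rot: [-3.141, 0.001, -0.314]
ft_force: [0.8, -0.4, -1.5]
opening: 0.434
gripper_force: 18.0
now [ 549.5 -374.1   58.1] [-1.8e+02  1.0e-01 -1.8e+01] t 38.6 open 37.7 F [ 0.8 -0.4 -1.5] 18.0
-> (552, 66, 56, 6) twist_z total -4.80 shift total [  1.62 -14.58   0.07] rows 15 per row [ 0.108 -0.972  0.005]
-> (552, 66, -22, 6) twist_z total -0.00 shift total [0.  0.  2.6] rows 5 per row [0.   0.   0.52]
```

```bash

python3 -m pendant '{"delta_pos":[[0,0,0],[0,0,0],[0,0,0],[0,0,0],[0,0,0]],"twist":[[0,0,-0.96],[0,0,-0.96],[0,0,-0.96],[0,0,-0.96],[0,0,-0.96]],"fingers":[-1,-1,-1,-1,-1]}' >/dev/null
for i in 1 2 3; do python3 -m pendant '{"delta_pos":[[0.08,-0.75,0],[0.08,-0.75,0],[0.08,-0.75,0],[0.08,-0.75,0],[0.08,-0.75,0]],"twist":[[0,0,0],[0,0,0],[0,0,0],[0,0,0],[0,0,0]],"fingers":[-1,-1,-1,-1,-1]}' >/dev/null; done
python3 -m pendant '{"delta_pos":[[0.08,-0.75,0],[0.08,-0.75,0],[0.08,-0.75,0],[0.08,-0.75,0],[0.1,-0.33,0]],"twist":[[0,0,0],[0,0,0],[0,0,0],[0,0,0],[0,0,0]],"fingers":[-1,-1,-1,-1,-1]}' >/dev/null
python3 -m pendant '{"delta_pos":[[0,0,0],[0,0,0.3],[0,0,0.4],[0,0,0.4],[0,0,0.4]],"twist":[[0,0,0],[0,0,0],[0,0,0],[0,0,0],[0,0,0]],"fingers":[-1,-1,-1,-1,-1]}'
python3 -m pendant '{"delta_pos":[[0,0,0.4],[0,0,0.3],[0,0,0.2],[0,0,0.1],[0,0,0]],"twist":[[0,0,0],[0,0,0],[0,0,0],[0,0,0],[0,0,0]],"fingers":[-1,-1,-1,-1,-1]}'
python3 -m pendant '{"delta_pos":[[0,0,0],[0,0,0],[0,0,0],[0,0,0],[0,0,0]],"twist":[[0,0,0],[0,0,0],[0,0,0],[0,0,0],[0,0,0]],"fingers":[-1,-1,-1,-1,-1]}'
```

```text
time_s: 41.13
tcp_pos: [0.5521, 0.0642, 0.0104]
tcp_rot: [3.141, 0.001, 0.103]
ft_force: [0.3, -0.0, -0.7]
opening: 0.437
gripper_force: 18.0
time_s: 41.55
tcp_pos: [0.5523, 0.0658, -0.0184]
tcp_rot: [-3.142, 0.001, 0.105]
ft_force: [-0.5, 0.8, -0.8]
opening: 0.434
gripper_force: 18.0
time_s: 41.97
tcp_pos: [0.5529, 0.0658, -0.0173]
tcp_rot: [3.141, -0.001, 0.105]
ft_force: [0.3, 0.5, 0.4]
opening: 0.437
gripper_force: 18.0
```

```bash

python3 -m pendant '{"delta_pos":[[0,0,0.04],[0,0,0.04],[0,0,0.025],[0,0,0],[0,0,0]],"twist":[[0,0,0],[0,0,0],[0,0,0],[0,0,0],[0,0,0]],"fingers":[-1,-1,-1,-1,-1]}' 
python3 -m pendant '{"delta_pos":[[0,0,0],[0,0,0],[0,0,0],[0,0,0],[0,0,0]],"twist":[[0,0,0],[0,0,0],[0,0,0],[0,0,0],[0,0,0]],"fingers":[-0.05,0.05,0.15,0.25,0.4]}'
python3 -m pendant '{"delta_pos":[[0,0,-0.2],[0,0,-0.5],[0,0,-0.7],[0,0,-0.7],[0,0,-0.7]],"twist":[[0,0,0],[0,0,0],[0,0,0],[0,0,0],[0,0,0]],"fingers":[0.4,0.4,0.4,0.4,0.4]}' >/dev/null
python3 -m pendant '{"delta_pos":[[0,0,-1],[0,0,-1],[0,0,-1],[0,0,-1],[0,0,-1]],"twist":[[0,0,0],[0,0,0],[0,0,0],[0,0,0],[0,0,0]],"fingers":[1,1,1,1,1]}'
python3 -c "
from h import *
find();plan((600,-52,215,92.5),(715.5,-52.4,215,92.5),(715.5,-52.4,125,92.5)); print(manip.read_state()['joint_pos'])"
```

```text
time_s: 42.38
tcp_pos: [0.5527, 0.0658, -0.0205]
tcp_rot: [3.141, -0.0, 0.105]
ft_force: [-1.9, -0.8, 5.2]
opening: 0.434
gripper_force: 18.0
time_s: 42.8
tcp_pos: [0.5526, 0.0658, -0.0209]
tcp_rot: [3.142, 0.0, 0.105]
ft_force: [-0.0, 0.3, 0.1]
opening: 0.629
gripper_force: 0.0
time_s: 43.63
tcp_pos: [0.5523, 0.066, 0.2153]
tcp_rot: [3.141, -0.001, 0.105]
ft_force: [0.5, 0.4, 1.6]
opening: 0.957
gripper_force: 0.0
top dark_a conf 0.76 xy 511 -42 size 169 36 yaw -11 top 0.040 [34. 52. 75.]
side dark_a conf 0.88 xy 561 -44 size 63 44 yaw 4 top 0.039 [ 36.  62. 103.]
side dark_a conf 0.62 xy 551 65 size 56 44 yaw 7 top 0.039 [22.  36.  53.5]
side light_a conf 0.86 xy 472 -54 size 55 40 yaw 5 top 0.039 [100.  159.5 208.5]
side light_a conf 0.63 xy 459 55 size 59 42 yaw 6 top 0.040 [ 70. 112. 145.]
now [552.1  65.7 212.3] [1.8e+02 1.0e-01 6.0e+00] t 43.9 open 87.1 F [-0.5 -0.3 -0. ] 0.0
-> (600, -52, 215, 92.5) twist_z total -17.30 shift total [-3.99  1.43 -0.09] rows 5 per row [-0.798  0.285 -0.018]
-> (715.5, -52.4, 215, 92.5) twist_z total 0.00 shift total [-0.18  3.85 -0.  ] rows 5 per row [-0.036  0.769 -0.   ]
-> (715.5, -52.4, 125, 92.5) twist_z total -0.00 shift total [0. 0. 3.] rows 5 per row [0.  0.  0.6]
[ 0.31329807  0.21817158 -0.59455731  1.58021785  0.12362423  1.38258687
 -1.75962237]
```

All four blocks are on the mat. Next comes the scanner, with the tool turned to yaw 92.5°.

```bash

for i in 1 2; do python3 -m pendant '{"delta_pos":[[0,0,0],[0,0,0],[0,0,0],[0,0,0],[0,0,0]],"twist":[[0,0,-0.9],[0,0,-0.9],[0,0,-0.9],[0,0,-0.9],[0,0,-0.9]],"fingers":[1,1,1,1,1]}' >/dev/null; done
python3 -m pendant '{"delta_pos":[[0,0,0],[0,0,0],[0,0,0],[0,0,0],[0,0,0]],"twist":[[0,0,-0.9],[0,0,-0.9],[0,0,-0.9],[0,0,-0.9],[0,0,-0.9]],"fingers":[1,1,1,1,1]}' >/dev/null
python3 -m pendant '{"delta_pos":[[0,0,0],[0,0,0],[0,0,0],[0,0,0],[0,0,0]],"twist":[[0,0,-0.9],[0,0,-0.9],[0,0,-0.9],[0,0,-0.9],[0,0,-0.2]],"fingers":[1,1,1,1,1]}' >/dev/null
python3 -m pendant '{"delta_pos":[[-0.8,0.28,-0.1],[-0.8,0.28,0],[-0.8,0.28,0],[-0.8,0.28,0],[-0.8,0.28,0]],"twist":[[0,0,0],[0,0,0],[0,0,0],[0,0,0],[0,0,0]],"fingers":[1,1,1,1,1]}'
python3 -m pendant '{"delta_pos":[[-0.04,0.7,0],[-0.04,0.75,0],[-0.04,0.75,0],[-0.04,0.75,0],[0,0.75,0]],"twist":[[0,0,0],[0,0,0],[0,0,0],[0,0,0],[0,0,0]],"fingers":[1,1,1,1,1]}'
python3 -c "
from h import *
s=snapshot('side');t=snapshot('top');P,u,v=pts(s,np.ones((480,640),bool))
for lo,hi in((.204,.209),(.212,.22)):
    q=P[(np.abs(P[:,0]-.71)<.06)&(np.abs(P[:,1]+.053)<.03)&(P[:,2]>lo)&(P[:,2]<hi)]
    if len(q): print(lo,len(q),np.round(q.min(0),3),np.round(q.max(0),3))
cv2.imwrite('pics/sc1.png',cv2.resize(s['img'][130:330,320:560],None,fx=3,fy=3))
plan((715.5,-52.4,215,92.5),(715.5,-52.4,125,92.5)); print(manip.read_state()['joint_pos'])"
```

```text
time_s: 46.02
tcp_pos: [0.5997, -0.0534, 0.2152]
tcp_rot: [-3.14, -0.0, 1.612]
ft_force: [0.2, 0.0, 0.4]
opening: 0.999
gripper_force: 0.0
time_s: 46.43
tcp_pos: [0.7115, -0.0526, 0.2148]
tcp_rot: [-3.14, 0.0, 1.612]
ft_force: [0.3, -0.0, 0.4]
opening: 1.0
gripper_force: 0.0
0.204 91 [ 0.68  -0.071  0.204] [ 0.736 -0.039  0.209]
0.212 162 [ 0.711 -0.068  0.212] [ 0.737 -0.035  0.218]
now [712.2 -51.6 213.1] [-1.798e+02 -1.000e-01  9.240e+01] t 46.5 open 86.9 F [-0.3 -1.4 -0.4] 0.0
-> (715.5, -52.4, 215, 92.5) twist_z total -0.02 shift total [-0.03  0.11 -0.06] rows 5 per row [-0.006  0.022 -0.013]
-> (715.5, -52.4, 125, 92.5) twist_z total -0.00 shift total [0. 0. 3.] rows 5 per row [0.  0.  0.6]
[ 0.38739511  0.60419946 -0.64238896  1.10416308  0.34569804  1.53768906
 -0.13521005]
```

View pics/sc1.png

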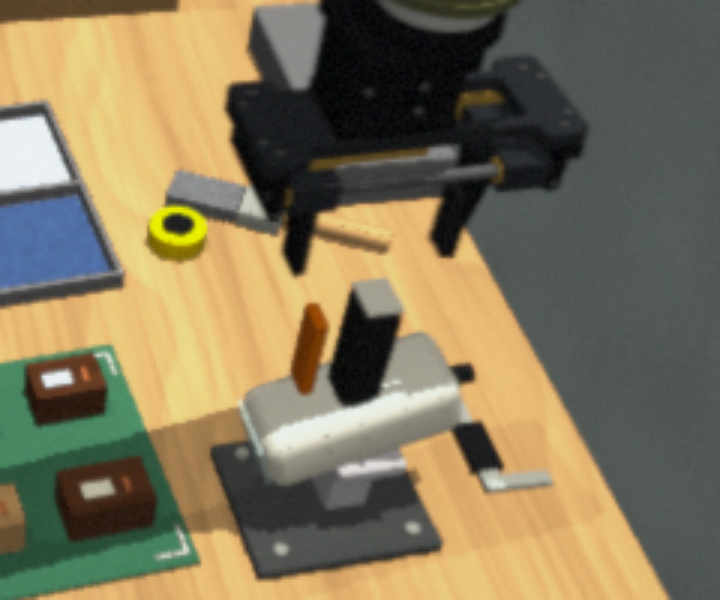

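The fingers, at (297,255) and (447,240), are aligned to straddle the orange paddle and black grip. I'll descend.

```bash

python3 -m pendant '{"delta_pos":[[0,0.1,0.2],[0,0,0.4],[0,0,0.5],[0,0,0.5],[0,0,0.4]],"twist":[[0,0,0],[0,0,0],[0,0,0],[0,0,0],[0,0,0]],"fingers":[1,1,1,1,1]}'
python3 -m pendant '{"delta_pos":[[0,0,0.4],[0,0,0.3],[0,0,0.2],[0,0,0],[0,0,0]],"twist":[[0,0,0],[0,0,0],[0,0,0],[0,0,0],[0,0,0]],"fingers":[1,1,1,1,1]}'
python3 -c "
from h import *
s=snapshot('side')
cv2.imwrite('pics/sc2.png',cv2.resize(s['img'][150:310,380:540],None,fx=3,fy=3))
plan((715.5,-52.4,125,92.5))"
```

```text
time_s: 46.95
tcp_pos: [0.7126, -0.0525, 0.1541]
tcp_rot: [-3.14, 0.001, 1.614]
ft_force: [-0.0, -0.2, 0.1]
opening: 0.998
gripper_force: 0.0
time_s: 47.37
tcp_pos: [0.714, -0.052, 0.1294]
tcp_rot: [3.141, 0.0, 1.614]
ft_force: [0.2, 0.3, 0.6]
opening: 1.0
gripper_force: 0.0
now [714.3 -52.  129.9] [179.9   0.   92.5] t 47.4 open 86.7 F [-0. -0. -0.] 0.0
-> (715.5, -52.4, 125, 92.5) twist_z total -0.00 shift total [-0.02  0.04  0.16] rows 5 per row [-0.003  0.008  0.032]
```

View pics/sc2.png

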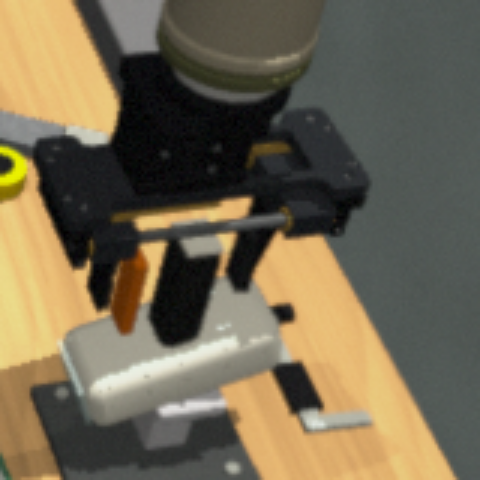

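```bash

python3 -m pendant '{"delta_pos":[[0,0.06,0.06],[0,0.05,0.06],[0,0,0],[0,0,0],[0,0,0]],"twist":[[0,0,0],[0,0,0],[0,0,0],[0,0,0],[0,0,0]],"fingers":[1,1,1,1,1]}' 25
for i in 1 2 3; do python3 -m pendant '{"delta_pos":[[0,0,0],[0,0,0],[0,0,0],[0,0,0],[0,0,0]],"twist":[[0,0,0],[0,0,0],[0,0,0],[0,0,0],[0,0,0]],"fingers":[-1,-1,-1,-1,-1]}' 25; done
python3 -c "
from h import *
s=snapshot('side')
cv2.imwrite('pics/sc3.png',cv2.resize(s['img'][150:310,380:540],None,fx=3,fy=3))"
python3 -m pendant '{"delta_pos":[[0,0,0],[0,0,0],[0,0,0],[0,0,0],[0,0,0]],"twist":[[0,0,0],[0,0,0],[0,0,0],[0,0,0],[0,0,0]],"fingers":[-1,-1,-1,-1,-1]}'
python3 -m pendant '{"delta_pos":[[0,0,0],[0,0,0],[0,0,0],[0,0,0],[0,0,0]],"twist":[[0,0,0],[0,0,0],[0,0,0],[0,0,0],[0,0,0]],"fingers":[1,1,1,1,1]}'
python3 -m pendant '{"delta_pos":[[0,0,0],[0,0,0],[0,0,0],[0,0,0],[0,0,0]],"twist":[[0,0,0],[0,0,0],[0,0,0],[0,0,0],[0,0,0]],"fingers":[1,1,1,1,1]}'
python3 -c "
from h import *
plan();s=snapshot('side')
cv2.imwrite('pics/sc4.png',np.hstack([cv2.imread('pics/sc3.png')[:,50:400],cv2.resize(s['img'][150:310,380:540],None,fx=3,fy=3)[:,50:400]]))"
```

```text
time_s: 47.83
tcp_pos: [0.7174, -0.0518, 0.1257]
tcp_rot: [3.141, 0.0, 1.615]
ft_force: [0.2, -0.6, -0.0]
opening: 1.003
gripper_force: 0.0
time_s: 48.25
tcp_pos: [0.7154, -0.052, 0.1259]
tcp_rot: [-3.138, 0.0, 1.614]
ft_force: [-15.5, -0.3, 12.2]
opening: 0.708
gripper_force: 7.9
time_s: 48.67
tcp_pos: [0.7145, -0.052, 0.1271]
tcp_rot: [-3.136, 0.001, 1.615]
ft_force: [-18.2, -0.6, 16.5]
opening: 0.568
gripper_force: 27.0
time_s: 49.08
tcp_pos: [0.7146, -0.0521, 0.1271]
tcp_rot: [-3.136, 0.001, 1.615]
ft_force: [-18.6, -0.7, 16.4]
opening: 0.568
gripper_force: 27.0
time_s: 49.55
tcp_pos: [0.7146, -0.0521, 0.1271]
tcp_rot: [-3.136, 0.001, 1.615]
ft_force: [-16.5, -0.9, 15.6]
opening: 0.572
gripper_force: 27.0
time_s: 49.97
tcp_pos: [0.7169, -0.052, 0.1253]
tcp_rot: [-3.141, 0.0, 1.614]
ft_force: [1.0, 0.8, -0.1]
opening: 0.864
gripper_force: 0.0
time_s: 50.38
tcp_pos: [0.7174, -0.0519, 0.1257]
tcp_rot: [3.141, 0.0, 1.614]
ft_force: [0.1, 0.3, 0.1]
opening: 1.001
gripper_force: 0.0
now [717.4 -51.9 125.7] [180.    0.   92.5] t 50.4 open 87.1 F [0.1 0.3 0.1] 0.0
```

View pics/sc4.png

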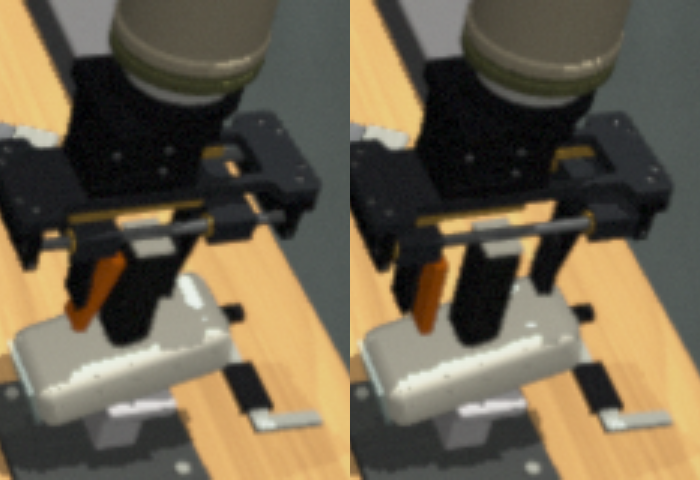

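The left view shows the paddle tipped to the grip: the gap held at 49.5 mm, against about 50 expected at the stop, for roughly 1.1 s. The right view shows it sprung back. I'll retreat upward.

```bash

python3 -m pendant '{"delta_pos":[[0,0,-0.3],[0,0,-0.6],[0,0,-0.7],[0,0,-0.7],[0,0,-0.7]],"twist":[[0,0,0],[0,0,0],[0,0,0],[0,0,0],[0,0,0]],"fingers":[1,1,1,1,1]}' >/dev/null
python3 -m pendant '{"delta_pos":[[0,0,0],[0,-0.7,0],[0,-0.8,0],[0,-0.8,0],[0,-0.8,0]],"twist":[[0,0,0],[0,0,0],[0,0,0],[0,0,0],[0,0,0]],"fingers":[1,1,1,1,1]}' >/dev/null
python3 -m pendant '{"delta_pos":[[0.7,-0.5,0],[0.8,-0.5,0],[0.8,-0.5,0],[0.8,-0.5,0],[0.8,-0.4,0]],"twist":[[0,0,0],[0,0,0],[0,0,0],[0,0,0],[0,0,0]],"fingers":[0.4,0.4,0.4,0.4,0.4]}' >/dev/null
for i in 1 2 3; do python3 -m pendant '{"delta_pos":[[0,0,0.3],[0,0,0.3],[0,0,0.3],[0,0,0.3],[0,0,0.3]],"twist":[[0,0,0.9],[0,0,0.9],[0,0,0.9],[0,0,0.9],[0,0,0.9]],"fingers":[0.4,0.4,0.4,0.4,0.4]}' >/dev/null; done
python3 -m pendant '{"delta_pos":[[0,0,0],[0,0,0],[0,0,0],[0,0,0],[0,0,0]],"twist":[[0,0,0.9],[0,0,0.9],[0,0,0.9],[0,0,0.9],[0,0,0.2]],"fingers":[0.4,0.4,0.4,0.4,0.4]}'
python3 -c "
from h import *
find()
plan((552,66,20,6),(552,66,-23,6))"
```

```text
time_s: 53.35
tcp_pos: [0.5474, 0.0579, 0.0809]
tcp_rot: [3.141, -0.0, 0.101]
ft_force: [0.0, -0.3, 0.2]
opening: 0.699
gripper_force: 0.0
top dark_a conf 0.44 xy 563 -56 size 62 23 yaw -11 top 0.039 [30. 46. 74.]
side dark_a conf 0.79 xy 551 65 size 56 41 yaw 8 top 0.039 [20. 32. 52.]
side dark_a conf 0.77 xy 562 -43 size 65 45 yaw 5 top 0.039 [35.  60.  99.5]
side light_a conf 0.94 xy 471 -53 size 54 37 yaw 5 top 0.039 [100. 159. 207.]
side light_a conf 0.66 xy 460 54 size 60 42 yaw 7 top 0.039 [ 67. 107. 142.]
now [547.3  57.7  80.6] [180.   -0.    6.1] t 53.6 open 60.8 F [ 0.4 -0.5 -0.3] 0.0
-> (552, 66, 20, 6) twist_z total 0.02 shift total [ 0.18 -0.26  2.02] rows 5 per row [ 0.037 -0.051  0.404]
-> (552, 66, -23, 6) twist_z total -0.00 shift total [0.   0.   1.43] rows 5 per row [0.    0.    0.287]
```

```bash

python3 -m pendant '{"delta_pos":[[0.17,-0.26,0.2],[0,0,0.5],[0,0,0.5],[0,0,0.5],[0,0,0.4]],"twist":[[0,0,0],[0,0,0],[0,0,0],[0,0,0],[0,0,0]],"fingers":[0.4,0.4,0.4,0.4,0.4]}'
python3 -m pendant '{"delta_pos":[[0,0,0.4],[0,0,0.4],[0,0,0.3],[0,0,0.2],[0,0,0]],"twist":[[0,0,0],[0,0,0],[0,0,0],[0,0,0],[0,0,0]],"fingers":[0.4,0.4,0.4,0.4,0.4]}'
for i in 1 2; do python3 -m pendant '{"delta_pos":[[0,0,0],[0,0,0],[0,0,0],[0,0,0],[0,0,0]],"twist":[[0,0,0],[0,0,0],[0,0,0],[0,0,0],[0,0,0]],"fingers":[-1,-1,-1,-1,-1]}' 18; done
python3 -m pendant '{"delta_pos":[[0,0,-0.1],[0,0,-0.3],[0,0,-0.7],[0,0,-0.7],[0,0,-0.8]],"twist":[[0,0,0],[0,0,0],[0,0,0],[0,0,0],[0,0,0]],"fingers":[-1,-1,-1,-1,-1]}'
python3 -c "
from h import *
plan((547,371,56,6),(547,371,-22,6))"
```

```text
time_s: 54.07
tcp_pos: [0.5512, 0.0667, 0.016]
tcp_rot: [-3.141, 0.001, 0.106]
ft_force: [0.4, -0.3, 0.1]
opening: 0.702
gripper_force: 0.0
time_s: 54.48
tcp_pos: [0.5508, 0.066, -0.0227]
tcp_rot: [-3.142, 0.002, 0.105]
ft_force: [-1.0, -0.2, -0.1]
opening: 0.702
gripper_force: 0.0
time_s: 54.9
tcp_pos: [0.5519, 0.066, -0.0209]
tcp_rot: [3.141, -0.001, 0.105]
ft_force: [-0.4, 1.0, 1.7]
opening: 0.436
gripper_force: 18.0
time_s: 55.32
tcp_pos: [0.5519, 0.066, -0.0209]
tcp_rot: [3.141, -0.001, 0.105]
ft_force: [-1.8, -1.8, 5.6]
opening: 0.439
gripper_force: 18.0
time_s: 55.73
tcp_pos: [0.5508, 0.0661, 0.0574]
tcp_rot: [-3.141, 0.001, 0.105]
ft_force: [0.4, -0.0, 0.5]
opening: 0.437
gripper_force: 18.0
now [550.8  66.1  57.4] [-1.8e+02  1.0e-01  6.0e+00] t 55.7 open 38.0 F [ 0.4 -0.   0.5] 18.0
-> (547, 371, 56, 6) twist_z total 0.00 shift total [  0.94 -10.12   0.05] rows 15 per row [ 0.062 -0.675  0.003]
-> (547, 371, -22, 6) twist_z total -0.00 shift total [0.  0.  2.6] rows 5 per row [0.   0.   0.52]
```

```bash

for i in 1 2 3; do python3 -m pendant '{"delta_pos":[[0.06,-0.67,0],[0.06,-0.68,0],[0.06,-0.68,0],[0.06,-0.68,0],[0.06,-0.67,0]],"twist":[[0,0,0],[0,0,0],[0,0,0],[0,0,0],[0,0,0]],"fingers":[-1,-1,-1,-1,-1]}' >/dev/null; done
python3 -m pendant '{"delta_pos":[[0,0,0],[0,0,0.3],[0,0,0.4],[0,0,0.4],[0,0,0.4]],"twist":[[0,0,0],[0,0,0],[0,0,0],[0,0,0],[0,0,0]],"fingers":[-1,-1,-1,-1,-1]}'
python3 -m pendant '{"delta_pos":[[0,0,0.4],[0,0,0.3],[0,0,0.2],[0,0,0.1],[0,0,0]],"twist":[[0,0,0],[0,0,0],[0,0,0],[0,0,0],[0,0,0]],"fingers":[-1,-1,-1,-1,-1]}'
python3 -m pendant '{"delta_pos":[[0,0,0],[0,0,0],[0,0,0],[0,0,0],[0,0,0]],"twist":[[0,0,0],[0,0,0],[0,0,0],[0,0,0],[0,0,0]],"fingers":[-1,-1,-1,-1,-1]}'
```

```text
time_s: 57.4
tcp_pos: [0.5467, 0.3697, 0.0097]
tcp_rot: [3.14, 0.001, 0.103]
ft_force: [0.8, -0.5, -0.3]
opening: 0.433
gripper_force: 18.0
time_s: 57.82
tcp_pos: [0.5463, 0.3712, -0.0192]
tcp_rot: [3.141, 0.001, 0.105]
ft_force: [0.7, -0.4, -0.7]
opening: 0.44
gripper_force: 18.0
time_s: 58.23
tcp_pos: [0.5468, 0.3715, -0.0181]
tcp_rot: [-3.142, -0.001, 0.105]
ft_force: [0.2, -0.9, -0.4]
opening: 0.437
gripper_force: 18.0
```

```bash

python3 -m pendant '{"delta_pos":[[0,0,0.035],[0,0,0.03],[0,0,0.025],[0,0,0],[0,0,0]],"twist":[[0,0,0],[0,0,0],[0,0,0],[0,0,0],[0,0,0]],"fingers":[-1,-1,-1,-1,-1]}' 
python3 -m pendant '{"delta_pos":[[0,0,0],[0,0,0],[0,0,0],[0,0,0],[0,0,0]],"twist":[[0,0,0],[0,0,0],[0,0,0],[0,0,0],[0,0,0]],"fingers":[-0.05,0.05,0.15,0.25,0.35]}'
python3 -m pendant '{"delta_pos":[[0,0,-0.2],[0,0,-0.5],[0,0,-0.7],[0,0,-0.7],[0,0,-0.6]],"twist":[[0,0,0],[0,0,0],[0,0,0],[0,0,0],[0,0,0]],"fingers":[0.4,0.4,0.4,0.4,0.4]}'
python3 -c "
from h import *
find();plan((562.5,-43,60,6),(562.5,-43,-23,6))"
```

```text
time_s: 58.65
tcp_pos: [0.5467, 0.3714, -0.0209]
tcp_rot: [3.141, -0.0, 0.105]
ft_force: [-0.8, -1.1, 4.3]
opening: 0.435
gripper_force: 18.0
time_s: 59.07
tcp_pos: [0.5466, 0.3714, -0.0212]
tcp_rot: [3.142, 0.0, 0.105]
ft_force: [0.6, -0.5, -0.5]
opening: 0.623
gripper_force: 0.0
time_s: 59.48
tcp_pos: [0.547, 0.372, 0.0629]
tcp_rot: [-3.141, -0.002, 0.105]
ft_force: [0.3, 0.5, 1.2]
opening: 0.701
gripper_force: 0.0
top dark_a conf 0.79 xy 562 -43 size 64 42 yaw 6 top 0.039 [27. 45. 73.]
top light_a conf 0.69 xy 472 -53 size 54 36 yaw 5 top 0.039 [ 71. 126. 157.]
top light_a conf 0.63 xy 461 55 size 60 40 yaw 6 top 0.039 [ 67. 117. 157.]
side dark_a conf 0.79 xy 562 -44 size 66 44 yaw 8 top 0.039 [ 37.  63. 106.]
side dark_a conf 0.69 xy 544 369 size 52 39 yaw 8 top 0.040 [20. 32. 55.]
side light_a conf 0.64 xy 460 55 size 60 44 yaw 8 top 0.039 [ 97. 149. 190.]
side light_a conf 0.61 xy 472 -53 size 54 38 yaw 6 top 0.039 [106.  168.5 218. ]
now [546.3 371.   59.4] [180.   0.   6.] t 59.8 open 61.0 F [-0.5  0.   0.2] 0.0
-> (562.5, -43, 60, 6) twist_z total -0.00 shift total [-0.91 13.78 -0.02] rows 15 per row [-0.06   0.919 -0.001]
-> (562.5, -43, -23, 6) twist_z total -0.00 shift total [0.   0.   2.77] rows 5 per row [0.    0.    0.553]
```

```bash

for i in 1 2 3 4; do python3 -m pendant '{"delta_pos":[[-0.045,0.69,0],[-0.045,0.69,0],[-0.045,0.69,0],[-0.045,0.69,0],[-0.045,0.685,0]],"twist":[[0,0,0],[0,0,0],[0,0,0],[0,0,0],[0,0,0]],"fingers":[0.4,0.4,0.4,0.4,0.4]}' >/dev/null; done
python3 -m pendant '{"delta_pos":[[0,0,0],[0,0,0.3],[0,0,0.4],[0,0,0.4],[0,0,0.4]],"twist":[[0,0,0],[0,0,0],[0,0,0],[0,0,0],[0,0,0]],"fingers":[0.4,0.4,0.4,0.4,0.4]}'
python3 -m pendant '{"delta_pos":[[0,0,0.4],[0,0,0.4],[0,0,0.3],[0,0,0.13],[0,0,0]],"twist":[[0,0,0],[0,0,0],[0,0,0],[0,0,0],[0,0,0]],"fingers":[0.4,0.4,0.4,0.4,0.4]}'
for i in 1 2; do python3 -m pendant '{"delta_pos":[[0,0,0],[0,0,0],[0,0,0],[0,0,0],[0,0,0]],"twist":[[0,0,0],[0,0,0],[0,0,0],[0,0,0],[0,0,0]],"fingers":[-1,-1,-1,-1,-1]}' 18; done
python3 -m pendant '{"delta_pos":[[0,0,-0.1],[0,0,-0.3],[0,0,-0.7],[0,0,-0.7],[0,0,-0.8]],"twist":[[0,0,0],[0,0,0],[0,0,0],[0,0,0],[0,0,0]],"fingers":[-1,-1,-1,-1,-1]}'
python3 -c "
from h import *
plan((448,360,56,6),(448,360,-22,6))"
```

```text
time_s: 61.87
tcp_pos: [0.5622, -0.0413, 0.0129]
tcp_rot: [-3.141, 0.001, 0.107]
ft_force: [-0.3, 0.0, -0.7]
opening: 0.701
gripper_force: 0.0
time_s: 62.28
tcp_pos: [0.5622, -0.0424, -0.0232]
tcp_rot: [-3.141, 0.002, 0.105]
ft_force: [0.1, 0.9, 0.6]
opening: 0.702
gripper_force: 0.0
time_s: 62.7
tcp_pos: [0.5634, -0.0426, -0.0214]
tcp_rot: [3.141, -0.001, 0.105]
ft_force: [-1.6, 0.7, 3.2]
opening: 0.482
gripper_force: 18.0
time_s: 63.12
tcp_pos: [0.5634, -0.0426, -0.0214]
tcp_rot: [3.141, -0.001, 0.105]
ft_force: [-1.0, -0.1, 6.7]
opening: 0.48
gripper_force: 18.0
time_s: 63.53
tcp_pos: [0.5622, -0.0424, 0.0567]
tcp_rot: [-3.141, 0.001, 0.105]
ft_force: [-0.7, -0.3, -0.9]
opening: 0.481
gripper_force: 18.0
now [562.2 -42.4  56.7] [-1.8e+02  1.0e-01  6.0e+00] t 63.5 open 41.9 F [-0.7 -0.3 -0.9] 18.0
-> (448, 360, 56, 6) twist_z total 0.00 shift total [ -2.38 -13.74   0.02] rows 15 per row [-0.159 -0.916  0.002]
-> (448, 360, -22, 6) twist_z total -0.00 shift total [0.  0.  2.6] rows 5 per row [0.   0.   0.52]
```

```bash

for i in 1 2 3 4; do python3 -m pendant '{"delta_pos":[[-0.12,-0.685,0],[-0.12,-0.69,0],[-0.12,-0.69,0],[-0.12,-0.69,0],[-0.12,-0.685,0]],"twist":[[0,0,0],[0,0,0],[0,0,0],[0,0,0],[0,0,0]],"fingers":[-1,-1,-1,-1,-1]}' >/dev/null; done
python3 -m pendant '{"delta_pos":[[0,0,0],[0,0,0.3],[0,0,0.4],[0,0,0.4],[0,0,0.4]],"twist":[[0,0,0],[0,0,0],[0,0,0],[0,0,0],[0,0,0]],"fingers":[-1,-1,-1,-1,-1]}'
python3 -m pendant '{"delta_pos":[[0,0,0.4],[0,0,0.3],[0,0,0.2],[0,0,0.1],[0,0,0]],"twist":[[0,0,0],[0,0,0],[0,0,0],[0,0,0],[0,0,0]],"fingers":[-1,-1,-1,-1,-1]}'
python3 -m pendant '{"delta_pos":[[0,0,0],[0,0,0],[0,0,0],[0,0,0],[0,0,0]],"twist":[[0,0,0],[0,0,0],[0,0,0],[0,0,0],[0,0,0]],"fingers":[-1,-1,-1,-1,-1]}'
```

```text
time_s: 65.62
tcp_pos: [0.4485, 0.3588, 0.0091]
tcp_rot: [3.14, 0.001, 0.103]
ft_force: [0.8, 0.7, -1.2]
opening: 0.481
gripper_force: 18.0
time_s: 66.03
tcp_pos: [0.4479, 0.3603, -0.0197]
tcp_rot: [3.141, 0.001, 0.105]
ft_force: [0.5, -0.2, -0.5]
opening: 0.483
gripper_force: 18.0
time_s: 66.45
tcp_pos: [0.4484, 0.3606, -0.0187]
tcp_rot: [-3.142, -0.001, 0.105]
ft_force: [-0.2, -0.3, -1.8]
opening: 0.481
gripper_force: 18.0
```

```bash

python3 -m pendant '{"delta_pos":[[0,0,0.035],[0,0,0.03],[0,0,0.025],[0,0,0],[0,0,0]],"twist":[[0,0,0],[0,0,0],[0,0,0],[0,0,0],[0,0,0]],"fingers":[-1,-1,-1,-1,-1]}' 
python3 -m pendant '{"delta_pos":[[0,0,0],[0,0,0],[0,0,0],[0,0,0],[0,0,0]],"twist":[[0,0,0],[0,0,0],[0,0,0],[0,0,0],[0,0,0]],"fingers":[0,0.1,0.2,0.3,0.35]}'
python3 -m pendant '{"delta_pos":[[0,0,-0.2],[0,0,-0.5],[0,0,-0.7],[0,0,-0.7],[0,0,-0.6]],"twist":[[0,0,0],[0,0,0],[0,0,0],[0,0,0],[0,0,0]],"fingers":[0.4,0.4,0.4,0.4,0.4]}'
python3 -c "
from h import *
find();plan((461,55,60,6),(461,55,-23,6))"
```

```text
time_s: 66.87
tcp_pos: [0.4483, 0.3604, -0.0214]
tcp_rot: [3.141, -0.0, 0.105]
ft_force: [-3.1, -1.8, 5.6]
opening: 0.486
gripper_force: 18.0
time_s: 67.28
tcp_pos: [0.4482, 0.3605, -0.0218]
tcp_rot: [3.142, 0.0, 0.105]
ft_force: [-0.7, 0.0, -0.2]
opening: 0.64
gripper_force: 0.0
time_s: 67.7
tcp_pos: [0.4483, 0.3608, 0.061]
tcp_rot: [-3.141, -0.001, 0.105]
ft_force: [-0.3, 0.4, 0.5]
opening: 0.702
gripper_force: 0.0
top dark_a conf 0.89 xy 547 370 size 56 39 yaw 6 top 0.038 [29.5 41.  64. ]
top light_a conf 0.72 xy 472 -53 size 54 36 yaw 5 top 0.039 [ 73. 129. 160.]
top light_a conf 0.60 xy 461 55 size 60 40 yaw 6 top 0.039 [ 73. 126. 161.]
side dark_a conf 0.78 xy 546 368 size 56 38 yaw 9 top 0.039 [29.5 49.  76. ]
side dark_a conf 0.57 xy 446 359 size 64 46 yaw 6 top 0.040 [23. 38. 62.]
side light_a conf 0.94 xy 460 54 size 59 43 yaw 7 top 0.040 [105. 167. 217.]
side light_a conf 0.62 xy 471 -53 size 54 38 yaw 6 top 0.039 [106. 167. 218.]
now [447.8 360.   58.5] [1.8e+02 1.0e-01 6.0e+00] t 68.0 open 60.9 F [ 0.3 -0.3 -0.2] 0.0
-> (461, 55, 60, 6) twist_z total -0.00 shift total [-0.63 10.16 -0.05] rows 15 per row [-0.042  0.677 -0.003]
-> (461, 55, -23, 6) twist_z total -0.00 shift total [0.   0.   2.77] rows 5 per row [0.    0.    0.553]
```

```bash

for i in 1 2 3; do python3 -m pendant '{"delta_pos":[[-0.042,0.675,0],[-0.042,0.68,0],[-0.042,0.68,0],[-0.042,0.675,0],[-0.042,0.675,0]],"twist":[[0,0,0],[0,0,0],[0,0,0],[0,0,0],[0,0,0]],"fingers":[0.4,0.4,0.4,0.4,0.4]}' >/dev/null; done
python3 -m pendant '{"delta_pos":[[0,0,0],[0,0,0.3],[0,0,0.4],[0,0,0.4],[0,0,0.4]],"twist":[[0,0,0],[0,0,0],[0,0,0],[0,0,0],[0,0,0]],"fingers":[0.4,0.4,0.4,0.4,0.4]}'
python3 -m pendant '{"delta_pos":[[0,0,0.4],[0,0,0.4],[0,0,0.3],[0,0,0.1],[0,0,0]],"twist":[[0,0,0],[0,0,0],[0,0,0],[0,0,0],[0,0,0]],"fingers":[0.4,0.4,0.4,0.4,0.4]}'
for i in 1 2; do python3 -m pendant '{"delta_pos":[[0,0,0],[0,0,0],[0,0,0],[0,0,0],[0,0,0]],"twist":[[0,0,0],[0,0,0],[0,0,0],[0,0,0],[0,0,0]],"fingers":[-1,-1,-1,-1,-1]}' 18; done
python3 -m pendant '{"delta_pos":[[0,0,-0.1],[0,0,-0.3],[0,0,-0.7],[0,0,-0.7],[0,0,-0.8]],"twist":[[0,0,0],[0,0,0],[0,0,0],[0,0,0],[0,0,0]],"fingers":[-1,-1,-1,-1,-1]}'
python3 -c "
from h import *
plan((560,250,56,6),(560,250,-22,6))"
```

```text
time_s: 69.67
tcp_pos: [0.4606, 0.0567, 0.0128]
tcp_rot: [-3.141, 0.001, 0.106]
ft_force: [-0.2, 0.5, -0.2]
opening: 0.698
gripper_force: 0.0
time_s: 70.08
tcp_pos: [0.4603, 0.0562, -0.0228]
tcp_rot: [-3.141, 0.002, 0.106]
ft_force: [-0.2, 0.6, 0.9]
opening: 0.705
gripper_force: 0.0
time_s: 70.5
tcp_pos: [0.4617, 0.0555, -0.0213]
tcp_rot: [3.141, -0.001, 0.105]
ft_force: [0.2, -1.1, 1.6]
opening: 0.458
gripper_force: 18.0
time_s: 70.92
tcp_pos: [0.4617, 0.0555, -0.0213]
tcp_rot: [3.141, -0.001, 0.105]
ft_force: [-0.9, -0.6, 6.6]
opening: 0.459
gripper_force: 18.0
time_s: 71.33
tcp_pos: [0.4605, 0.0556, 0.0571]
tcp_rot: [-3.141, 0.001, 0.105]
ft_force: [-0.2, -0.7, -1.0]
opening: 0.46
gripper_force: 18.0
now [460.5  55.6  57.1] [-1.8e+02  1.0e-01  6.0e+00] t 71.3 open 40.0 F [-0.2 -0.7 -1. ] 18.0
-> (560, 250, 56, 6) twist_z total 0.00 shift total [ 3.98 -6.1   0.04] rows 10 per row [ 0.398 -0.61   0.004]
-> (560, 250, -22, 6) twist_z total -0.00 shift total [0.  0.  2.6] rows 5 per row [0.   0.   0.52]
```

```bash

for i in 1 2; do python3 -m pendant '{"delta_pos":[[0.4,-0.61,0],[0.4,-0.61,0],[0.4,-0.61,0],[0.4,-0.61,0],[0.38,-0.61,0]],"twist":[[0,0,0],[0,0,0],[0,0,0],[0,0,0],[0,0,0]],"fingers":[-1,-1,-1,-1,-1]}' >/dev/null; done
python3 -m pendant '{"delta_pos":[[0,0,0],[0,0,0.3],[0,0,0.4],[0,0,0.4],[0,0,0.4]],"twist":[[0,0,0],[0,0,0],[0,0,0],[0,0,0],[0,0,0]],"fingers":[-1,-1,-1,-1,-1]}'
python3 -m pendant '{"delta_pos":[[0,0,0.4],[0,0,0.3],[0,0,0.2],[0,0,0.1],[0,0,0]],"twist":[[0,0,0],[0,0,0],[0,0,0],[0,0,0],[0,0,0]],"fingers":[-1,-1,-1,-1,-1]}'
python3 -m pendant '{"delta_pos":[[0,0,0],[0,0,0],[0,0,0],[0,0,0],[0,0,0]],"twist":[[0,0,0],[0,0,0],[0,0,0],[0,0,0],[0,0,0]],"fingers":[-1,-1,-1,-1,-1]}'
```

```text
time_s: 72.58
tcp_pos: [0.5598, 0.2484, 0.0095]
tcp_rot: [3.14, 0.001, 0.104]
ft_force: [0.1, -0.9, -1.3]
opening: 0.458
gripper_force: 18.0
time_s: 73.0
tcp_pos: [0.56, 0.2498, -0.0194]
tcp_rot: [3.141, 0.001, 0.105]
ft_force: [-0.2, 0.4, -0.3]
opening: 0.459
gripper_force: 18.0
time_s: 73.42
tcp_pos: [0.5605, 0.25, -0.0184]
tcp_rot: [3.142, -0.001, 0.105]
ft_force: [0.2, -0.2, -1.7]
opening: 0.456
gripper_force: 18.0
```

```bash

python3 -m pendant '{"delta_pos":[[0,0,0.035],[0,0,0.03],[0,0,0.028],[0,0,0],[0,0,0]],"twist":[[0,0,0],[0,0,0],[0,0,0],[0,0,0],[0,0,0]],"fingers":[-1,-1,-1,-1,-1]}' 
python3 -m pendant '{"delta_pos":[[0,0,0],[0,0,0],[0,0,0],[0,0,0],[0,0,0]],"twist":[[0,0,0],[0,0,0],[0,0,0],[0,0,0],[0,0,0]],"fingers":[0,0.1,0.2,0.3,0.35]}'
python3 -m pendant '{"delta_pos":[[0,0,-0.2],[0,0,-0.5],[0,0,-0.7],[0,0,-0.7],[0,0,-0.6]],"twist":[[0,0,0],[0,0,0],[0,0,0],[0,0,0],[0,0,0]],"fingers":[0.4,0.4,0.4,0.4,0.4]}'
python3 -c "
from h import *
find();plan((472,-53,60,6),(472,-53,-23,6))"
```

```text
time_s: 73.83
tcp_pos: [0.5603, 0.2499, -0.0212]
tcp_rot: [3.141, -0.0, 0.105]
ft_force: [-2.3, -1.2, 5.2]
opening: 0.458
gripper_force: 18.0
time_s: 74.25
tcp_pos: [0.5603, 0.25, -0.0216]
tcp_rot: [3.142, -0.0, 0.105]
ft_force: [-1.2, -0.4, -0.2]
opening: 0.639
gripper_force: 0.0
time_s: 74.67
tcp_pos: [0.5605, 0.2502, 0.0613]
tcp_rot: [-3.141, -0.001, 0.105]
ft_force: [1.1, 1.0, 0.8]
opening: 0.697
gripper_force: 0.0
top dark_a conf 0.89 xy 447 359 size 64 42 yaw 6 top 0.039 [32. 46. 75.]
top light_a conf 0.67 xy 472 -53 size 54 36 yaw 5 top 0.039 [ 71. 125. 155.]
side dark_a conf 0.66 xy 541 279 size 220 39 yaw -87 top 0.040 [27. 39. 60.]
side dark_a conf 0.55 xy 445 358 size 62 46 yaw 7 top 0.040 [ 37.  62. 100.]
side light_a conf 0.63 xy 558 248 size 60 44 yaw 6 top 0.039 [ 62.  88. 117.]
side light_a conf 0.60 xy 471 -53 size 55 37 yaw 8 top 0.039 [104.5 165.  218.5]
now [559.8 249.6  58.6] [1.8e+02 1.0e-01 6.0e+00] t 75.0 open 60.8 F [ 0.  -0.1 -0.8] 0.0
-> (472, -53, 60, 6) twist_z total -0.00 shift total [-3.96  9.72 -0.05] rows 10 per row [-0.396  0.972 -0.005]
-> (472, -53, -23, 6) twist_z total -0.00 shift total [0.   0.   2.77] rows 5 per row [0.    0.    0.553]
```

```bash

for i in 1 2 3; do python3 -m pendant '{"delta_pos":[[-0.264,0.648,0],[-0.264,0.648,0],[-0.264,0.648,0],[-0.264,0.648,0],[-0.264,0.648,0]],"twist":[[0,0,0],[0,0,0],[0,0,0],[0,0,0],[0,0,0]],"fingers":[0.3,0.3,0.3,0.3,0.3]}' >/dev/null; done
python3 -m pendant '{"delta_pos":[[0,0,0],[0,0,0.3],[0,0,0.4],[0,0,0.4],[0,0,0.4]],"twist":[[0,0,0],[0,0,0],[0,0,0],[0,0,0],[0,0,0]],"fingers":[0.3,0.3,0.3,0.3,0.3]}'
python3 -m pendant '{"delta_pos":[[0,0,0.4],[0,0,0.4],[0,0,0.3],[0,0,0.1],[0,0,0]],"twist":[[0,0,0],[0,0,0],[0,0,0],[0,0,0],[0,0,0]],"fingers":[0.3,0.3,0.3,0.3,0.3]}'
for i in 1 2; do python3 -m pendant '{"delta_pos":[[0,0,0],[0,0,0],[0,0,0],[0,0,0],[0,0,0]],"twist":[[0,0,0],[0,0,0],[0,0,0],[0,0,0],[0,0,0]],"fingers":[-1,-1,-1,-1,-1]}' 18; done
python3 -m pendant '{"delta_pos":[[0,0,-0.1],[0,0,-0.3],[0,0,-0.7],[0,0,-0.7],[0,0,-0.8]],"twist":[[0,0,0],[0,0,0],[0,0,0],[0,0,0],[0,0,0]],"fingers":[-1,-1,-1,-1,-1]}'
python3 -c "
from h import *
plan((461,239,56,6),(461,239,-22,6))"
```

```text
time_s: 76.63
tcp_pos: [0.4723, -0.0511, 0.013]
tcp_rot: [-3.141, 0.001, 0.106]
ft_force: [-0.2, -0.4, -0.3]
opening: 0.65
gripper_force: 0.0
time_s: 77.05
tcp_pos: [0.472, -0.052, -0.0225]
tcp_rot: [-3.141, 0.002, 0.105]
ft_force: [-0.5, 0.2, -0.0]
opening: 0.649
gripper_force: 0.0
time_s: 77.47
tcp_pos: [0.473, -0.0526, -0.021]
tcp_rot: [3.141, -0.001, 0.105]
ft_force: [-1.2, -0.0, 2.8]
opening: 0.41
gripper_force: 18.0
time_s: 77.88
tcp_pos: [0.473, -0.0526, -0.021]
tcp_rot: [3.141, -0.001, 0.105]
ft_force: [-1.4, -0.2, 6.2]
opening: 0.413
gripper_force: 18.0
time_s: 78.3
tcp_pos: [0.4719, -0.0522, 0.0574]
tcp_rot: [-3.141, 0.001, 0.105]
ft_force: [1.2, -1.1, -0.0]
opening: 0.409
gripper_force: 18.0
now [471.9 -52.2  57.4] [-1.8e+02  1.0e-01  6.0e+00] t 78.3 open 35.6 F [ 1.2 -1.1 -0. ] 18.0
-> (461, 239, 56, 6) twist_z total 0.00 shift total [ 0.65 -9.69  0.05] rows 10 per row [ 0.065 -0.969  0.005]
-> (461, 239, -22, 6) twist_z total -0.00 shift total [ 0.  -0.   2.6] rows 5 per row [ 0.   -0.    0.52]
```

```bash

for i in 1 2 3; do python3 -m pendant '{"delta_pos":[[0.043,-0.646,0],[0.043,-0.646,0],[0.043,-0.646,0],[0.043,-0.646,0],[0.043,-0.646,0]],"twist":[[0,0,0],[0,0,0],[0,0,0],[0,0,0],[0,0,0]],"fingers":[-1,-1,-1,-1,-1]}' >/dev/null; done
python3 -m pendant '{"delta_pos":[[0,0,0],[0,0,0.3],[0,0,0.4],[0,0,0.4],[0,0,0.4]],"twist":[[0,0,0],[0,0,0],[0,0,0],[0,0,0],[0,0,0]],"fingers":[-1,-1,-1,-1,-1]}'
python3 -m pendant '{"delta_pos":[[0,0,0.4],[0,0,0.3],[0,0,0.2],[0,0,0.1],[0,0,0]],"twist":[[0,0,0],[0,0,0],[0,0,0],[0,0,0],[0,0,0]],"fingers":[-1,-1,-1,-1,-1]}'
python3 -m pendant '{"delta_pos":[[0,0,0],[0,0,0],[0,0,0],[0,0,0],[0,0,0]],"twist":[[0,0,0],[0,0,0],[0,0,0],[0,0,0],[0,0,0]],"fingers":[-1,-1,-1,-1,-1]}'
```

```text
time_s: 79.97
tcp_pos: [0.4612, 0.2373, 0.0097]
tcp_rot: [3.141, 0.001, 0.103]
ft_force: [-0.2, -0.5, -0.9]
opening: 0.409
gripper_force: 18.0
time_s: 80.38
tcp_pos: [0.4612, 0.2386, -0.0192]
tcp_rot: [3.141, 0.001, 0.105]
ft_force: [0.3, -0.2, -0.9]
opening: 0.411
gripper_force: 18.0
time_s: 80.8
tcp_pos: [0.4617, 0.2387, -0.0182]
tcp_rot: [3.142, -0.001, 0.105]
ft_force: [0.2, 0.4, -1.5]
opening: 0.411
gripper_force: 18.0
```

Then I release it, raise well clear, move aside towards the middle and check the result.

```bash

python3 -m pendant '{"delta_pos":[[0,0,0.035],[0,0,0.03],[0,0,0.025],[0,0,0],[0,0,0]],"twist":[[0,0,0],[0,0,0],[0,0,0],[0,0,0],[0,0,0]],"fingers":[-1,-1,-1,-1,-1]}' 
python3 -m pendant '{"delta_pos":[[0,0,0],[0,0,0],[0,0,0],[0,0,0],[0,0,0]],"twist":[[0,0,0],[0,0,0],[0,0,0],[0,0,0],[0,0,0]],"fingers":[-0.1,0.05,0.15,0.25,0.35]}'
python3 -m pendant '{"delta_pos":[[0,0,-0.2],[0,0,-0.5],[0,0,-0.7],[0,0,-0.8],[0,0,-0.8]],"twist":[[0,0,0],[0,0,0],[0,0,0],[0,0,0],[0,0,0]],"fingers":[0.4,0.4,0.4,0.4,0.4]}'
for i in 1 2; do python3 -m pendant '{"delta_pos":[[0,0.7,-0.2],[0,0.8,-0.2],[0,0.8,-0.2],[0,0.8,-0.2],[0,0.8,-0.2]],"twist":[[0,0,0],[0,0,0],[0,0,0],[0,0,0],[0,0,0]],"fingers":[0.4,0.4,0.4,0.4,0.4]}'>/dev/null; done
python3 -m pendant '{"delta_pos":[[0,0,0],[0,0,0],[0,0,0],[0,0,0],[0,0,0]],"twist":[[0,0,0],[0,0,0],[0,0,0],[0,0,0],[0,0,0]],"fingers":[0.4,0.4,0.4,0.4,0.4]}'
python3 -c "
from h import *
find(); s=np.load('/tmp/top.npy',allow_pickle=True).item(); cv2.imwrite('pics/end.png',s['img'])
for t in ('tape','loupe'):
  for d in trace('top',t)[:1]:
    P,u,v=pts(s,d['pixels']);P=P[P[:,2]>np.percentile(P[:,2],90)-.006];print(t,d['conf'],np.round(cv2.minAreaRect((P[:,:2]*1000).astype(np.float32))[0]))"
```

```text
time_s: 81.22
tcp_pos: [0.4615, 0.2386, -0.021]
tcp_rot: [3.141, -0.0, 0.105]
ft_force: [-2.1, -1.7, 5.0]
opening: 0.413
gripper_force: 18.0
time_s: 81.63
tcp_pos: [0.4615, 0.2386, -0.0213]
tcp_rot: [3.142, 0.0, 0.105]
ft_force: [-0.4, 0.0, 0.1]
opening: 0.622
gripper_force: 0.0
time_s: 82.05
tcp_pos: [0.4611, 0.2387, 0.07]
tcp_rot: [-3.142, 0.0, 0.105]
ft_force: [-0.5, 0.4, 0.0]
opening: 0.703
gripper_force: 0.0
time_s: 83.3
tcp_pos: [0.4857, 0.0071, 0.1287]
tcp_rot: [-3.141, 0.0, 0.107]
ft_force: [0.4, -0.0, -0.4]
opening: 0.701
gripper_force: 0.0
top dark_a conf 0.93 xy 448 359 size 64 42 yaw 6 top 0.038 [33. 46. 74.]
top dark_a conf 0.76 xy 547 370 size 56 40 yaw 6 top 0.038 [34. 45. 68.]
top light_a conf 0.71 xy 560 248 size 61 40 yaw 7 top 0.038 [ 73. 120. 153.]
top light_a conf 0.64 xy 461 237 size 54 36 yaw 5 top 0.038 [ 73. 122. 152.]
side dark_a conf 0.78 xy 434 359 size 47 41 yaw -89 top 0.039 [ 38.  62. 101.]
side light_a conf 0.63 xy 452 236 size 39 38 yaw -82 top 0.040 [ 89.  102.5 133. ]
side light_a conf 0.60 xy 558 245 size 57 37 yaw 9 top 0.039 [ 94.  152.5 205.5]
tape 0.57 [559. 248.]
loupe 0.58 [ 689. -248.]
```

View pics/end.png

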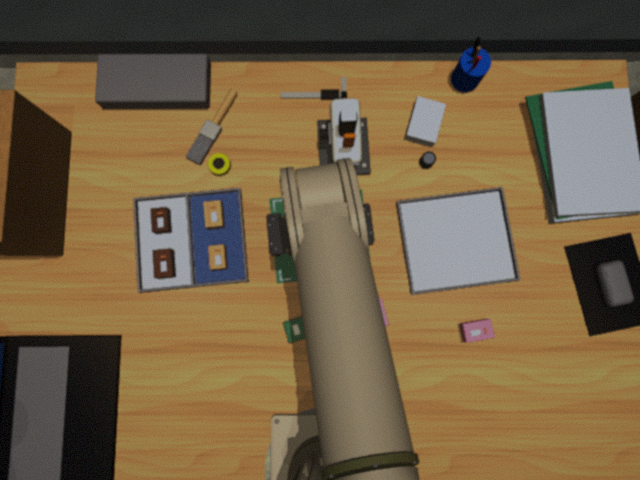

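The dark blocks lie in the white compartment at (161,220) and (164,263), and the pale ones in the blue at (212,214) and (217,256). All are flat, with tops at 38 mm. The tape (219,163), magnifier (428,159) and trigger are unmoved, and the robot is clear.

```bash
python3 -c "
from rig import job
print(job.hand_in())"
```

```text
the job is handed in; nothing more can be done
None
```

The job is handed in, with no verdict returned: all four blocks went to the mat, the trigger was squeezed for about 1.1 s and sprang back, and the blocks now lie flat in the divided tray (dark in white, pale in blue), with the tape measure and magnifier undisturbed.

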